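# Clear the microtome bench: blocks, moulds and blade-holder cover to their places

## Robot

A 6-joint arm with a two-finger parallel gripper is mounted at the origin on the work surface. World frame = base frame: x ahead of the robot, y to its left, z up, the work surface at z = 0. Lengths are in mm, angles in rad, forces in N, time in s.
With the tool pointing down it reaches from about 300 to 775 mm from the base axis. Payload 14.6 kg.
Tool frame: the origin (TCP) lies midway between the tips of the shut fingers; the grasp point (between the pads) lies 19 mm behind it; z points along the fingers, y is the line along which they close (so a half turn about z gives the same grasp; the last joint's range is limited). The gripper opens to 94 mm and grips with 3 to 60 N. Pads are 16 mm wide; open, the fingers measure 119 mm over their backs; the gripper's body (75 mm by 177 mm) begins 78 mm behind the grasp point.
Start: joints at [1.04, 0.3, 1.521, -0, 1.321, -0.067], TCP at [246.038, 491.889, 205.446] pointing down, gripper open.
Joint ranges: [-3.03, 3.03], [-0.79, 2.21], [0.23, 2.52], [-1.04, 4.18], [0, 3.07], [-2.55, 2.55]. Speed limits (rad/s): [2.22, 2.22, 2.57, 3.14, 3.14, 3.14].

## Interface

Orientations are given as [roll, pitch, yaw] about the fixed x, y, z axes, in that order (R = Rz(yaw) Ry(pitch) Rx(roll)).
In Python, from cell import * gives the robot as it stands. The module is installed in compiled form; this text tells all that it offers.
- The arm moves only by the tool servo_tool, never from a script. Its argument "motion" is a list of rows, each an object of numbers: "wx", "wy", "wz": the turn, a rotation vector about the tool's x, y, z in units of 2 rad (1.0 is 2 rad); "dx", "dy", "dz": the shift along the tool's x, y, z in units of 10 cm (1.0 is 10 cm); "fingers": the closure, from -1 (fully open) to 1 (shut). In form: [{"wx": .., "wy": .., "wz": .., "dx": .., "dy": .., "dz": .., "fingers": ..}, ...]. A call has 1 to 10 rows; each row is the pose to reach, as a shift and turn from the pose commanded when the call began, along the tool's axes at that moment; what a row does not reach only later rows make up. A row lasts 1/10 s, in which the tool goes at most 50 mm and 8.59 degrees, less where a joint would pass 70% of its speed; a pose out of reach is approached as far as the arm can. A call with a number of a shift or a turn outside -1 to 1 is refused whole. A call with a gripper value outside its range is refused whole. The fingers move at their own pace and stop on an object; "newtons" is the grip in N (left out, the last holds). Time passes only in rows, so rows that repeat a pose let the fingers close. It gives the time, the measured TCP pose, the force, the opening and the grip force at its end, in the units of the state.
- read_state(): the state, without advancing time (a new reading comes with each control period).
- camera(name): name is "scene" or "top"; returns a dict with "image" (384x512x3 uint8, red, green, blue), "fx", "fy", "cx", "cy" (pixels), "k1" (the pictures are not rectified: a ray, as slopes to the right and down, at radius r is drawn at 1 + k1 r^2 times it, then the intrinsics apply), "R" (3x3) and "t" (3): a world point X has camera coordinates R X + t. Camera axes: x right, y down, z forward; pixel columns grow to the right and rows downward; lengths in mm; the calibration is good to about 2 mm. A picture is of the moment at which its call begins. There is no depth.
- sign_off(): hands the job in; it is judged then, once.
Trained networks look in a picture, given as the dict that the camera call returned (one of the last four; its "shot" number tells which), for a name from the list of things; names that differ only in an ending like _2 or _b are one class to them, and where a whole thing is asked for, a point or a joint stands for the part that bears it (a point fixed in the world has none). Each returns a list of dicts, best first, with "conf" (0 to 1); they miss things now and then, are a little off and sometimes report something else, mostly with a low value. They report only what shows in the picture. A call takes as long as a camera call. They do not tell look-alikes from the thing itself.
- spot_in(query, picture): "location" ([column, row] in pixels, amid what is visible of it).
- trace(query, picture): "pixels" (384x512 bool, what is visible of it) and "location" ([column, row] in pixels, amid what is visible of it).
The state is a dict: "clock": time; "joints": joint angles; "qd": joint speeds; "effort": joint torques, N m; "eef_pos": TCP position; "eef_rot": TCP orientation; "wrist_force": force on the tool from outside, world axes, zero at the start; "moment": the same for the moment, N m; "finger_gap": finger opening in mm; "finger_force": force on a finger pad.
Only numpy, scipy, OpenCV 4.12 (cv2) and the standard library are available. Lean on these libraries where they do the work, as an engineer would, in place of code of your own. Each camera call takes 0.05 s, during which the arm holds its last target. There are 200 camera calls.

## Task

Clear up after sectioning: put the two wax tissue blocks in the block tray, one in each bay, wax side up, and the two steel base moulds side by side in the round mould dish, open side up, all lying flat. Put the cover plate back on the blade holder: tilt its edge in under the overhanging lip and lower it flat into its pocket. Let go of everything.

Things in the scene. Friction and masses are not known exactly. Their poses are not given: they have to be found in the camera images.
- block1: tissue block (one of two alike): a white plastic embedding cassette 40 (x) x 28 (y) x 6 mm with a cream wax block moulded on it, 28 mm long and 28 mm wide, standing towards +x; 17 mm high in all, flat parallel sides at y = +-14 mm; a thin slanted writing flap at the -x end. Origin: centre of its underside, z up. About 30 g, loose, starts flat on the bench wax up, any yaw.
- block2: tissue block (the other of two alike): a white plastic embedding cassette 40 (x) x 28 (y) x 6 mm with a cream wax block moulded on it, 28 mm long and 28 mm wide, standing towards +x; 17 mm high in all, flat parallel sides at y = +-14 mm; a thin slanted writing flap at the -x end. Origin: centre of its underside, z up. About 30 g, loose, starts flat on the bench wax up, any yaw.
- mould1: stainless steel base mould (one of two alike): a small open-topped rectangular pan 42 (x) x 30 (y) x 15 mm high, walls 3 mm, open side up. Origin: centre of its underside, z up. About 35 g, loose, starts flat on the bench, any yaw. Outside grip 30 mm across y.
- mould2: stainless steel base mould (the other of two alike): a small open-topped rectangular pan 42 (x) x 30 (y) x 15 mm high, walls 3 mm, open side up. Origin: centre of its underside, z up. About 35 g, loose, starts flat on the bench, any yaw. Outside grip 30 mm across y.
- cover: the blade holder's cover plate: a flat steel plate 76 (x) x 50 (y) x 5 mm with a black upright grip rib on the middle of its top, 36 mm long (x), 10 mm wide (y), standing from 5 to 33 mm above the plate's underside. Symmetric: either way round fits. Origin: centre of the plate's underside, z up. About 120 g, loose, starts flat on the bench, any yaw.
- tray: block tray: shallow light grey plastic tray fixed to the bench, 66 (x) x 128 (y) mm, rim 9 mm high, with one 9 mm high divider making two equal square bays of 58 x about 58 mm. Bay centres at x = 0, y = +-31 mm; bay floor 4 mm above the origin. Walls 4 mm. Origin: centre of its underside, on the bench, z up.
- dish: mould dish: shallow round steel dish fixed to the bench, outside diameter 132 mm, rim 12 mm high, wall 3 mm, flat floor 4 mm above the origin, no divider; wide enough for both moulds side by side (for example their centres 27 mm either side of the dish's centre). Origin: centre of its underside, on the bench, z up.
- holder: microtome blade holder: fixed aluminium block (x -55 to +51, y +-37 mm) with a pocket in its top for the cover plate. Origin: its underside, on the bench, right below the pocket's centre; z up. Pocket floor flat, 20 mm above the origin, x -43 to +43, y +-31 mm. Walls at x = +43 and y = +-31 stand only 5 mm above that floor. The -x end, roughly facing the robot, has the wall with the lip.
- lip (a point): middle of the holder lip's free lower edge, at holder x = -27, y = 0, z = 34 mm. The lip overhangs the pocket from its end wall (x = -43) to x = -27, full width; underside 14 mm, top 18 mm above pocket floor. The 70 mm gap to the far wall is shorter than the 76 mm plate: enter tilted about 18 deg, leading edge low and under the lip, then lower the +x end. Axes as holder.
Mind the look-alikes: they are no part of the job. What is shaped like the mould1 but blue, green or purple is not meant.

How it is judged (in metres and radians):
At the end, for the whole second after the job is handed in: One block per tray bay, within 20 mm of its centre in x and y; both moulds within 48 mm of the dish centre, open side up; all four flat on the floor within 3 mm and 0.12 rad. Cover flat in the pocket under the lip (9 mm x, 11 mm y, 3.5 mm z, 0.05 rad level, 0.25 rad yaw). All at rest, released (((x of block1 in the frame of tray between -0.02 and 0.02 m and y of block1 in the frame of tray between 0.012 and 0.052 m and x of block2 in the frame of tray between -0.02 and 0.02 m and y of block2 in the frame of tray between -0.052 and -0.012 m) or (x of block1 in the frame of tray between -0.02 and 0.02 m and y of block1 in the frame of tray between -0.052 and -0.012 m and x of block2 in the frame of tray between -0.02 and 0.02 m and y of block2 in the frame of tray between 0.012 and 0.052 m)) and z of each of block1, block2 in the frame of tray below 0.007 m and angle between each of block1, block2, mould1, mould2's own z axis and vertical below 0.12 rad and horizontal distance between each of mould1, mould2 and dish below 0.048 m and z of each of mould1, mould2 in the frame of dish below 0.008 m and x of cover in the frame of holder between -0.009 and 0.009 m and y of cover in the frame of holder between -0.011 and 0.011 m and z of cover in the frame of holder between 0.016 and 0.0235 m and angle between cover's own z axis and vertical below 0.05 rad and angle between the x axis of cover and the x axis of holder, either way round below 0.25 rad and linear speed of each of block1, block2, mould1, mould2, cover below 0.02 m/s and angular speed of each of block1, block2, mould1, mould2, cover below 0.2 rad/s); the robot touches nothing.
It also fails if it takes over 109 s, if anything falls off the work surface, if the arm or the gripper's body presses on something with over 40 N, if the wrist force passes 120 N, or if a joint passes its speed limit or range.

## Working session

There is one attempt and no reset: what is moved stays moved. The work goes in short steps, Python scripts to look and compute and a tool call to move; the robot and the scene stay as the last step left them, time stands still between calls to the robot, and variables do not carry over. Pictures are saved under pics/ and viewed, at most 14 in all, crops included, and the job is handed in when it is done.

Besides the shell and the picture viewer there is one more tool, called as name(argument=value, ...) on one line, values as JSON. servo_tool: Moves the arm, as the interface text tells. Its arguments: {"type":"object","properties":{"motion":{"type":"array","items":{"type":"object","properties":{"wx":{"type":"number"},"wy":{"type":"number"},"wz":{"type":"number"},"dx":{"type":"number"},"dy":{"type":"number"},"dz":{"type":"number"},"fingers":{"type":"number"}}}},"newtons":{"type":"number"}},"required":["motion"]}

```bash
mkdir -p pics; cat > h.py <<'E'
from cell import *
import numpy as np, cv2
from scipy.spatial.transform import Rotation as Ro
def shoot(n):
    p=camera(n); return p
def save(p,f): cv2.imwrite('pics/'+f,p['image'][:,:,::-1])
def ray(p,px):
    K=np.array([[p['fx'],0,p['cx']],[0,p['fy'],p['cy']],[0,0,1.]])
    px=np.atleast_2d(px).astype(float)
    u=(px-[p['cx'],p['cy']])/[p['fx'],p['fy']]
    s=u.copy()
    for _ in range(20): s=u/(1+p['k1']*(s**2).sum(1,keepdims=True))
    R=np.array(p['R']);t=np.array(p['t'])
    d=np.c_[s,np.ones(len(s))]@R
    return -R.T@t,d
def atz(p,px,z):
    c,d=ray(p,px); return c+d*((z-c[2])/d[:,2:3])
def proj(p,X):
    c=np.atleast_2d(X)@np.array(p['R']).T+np.array(p['t'])
    s=c[:,:2]/c[:,2:]; s=s*(1+p['k1']*(s**2).sum(1,keepdims=True))
    return s*[p['fx'],p['fy']]+[p['cx'],p['cy']]
def tri(p,a,q,b):
    c1,d1=ray(p,a);c2,d2=ray(q,b);d1=d1[0]/np.linalg.norm(d1[0]);d2=d2[0]/np.linalg.norm(d2[0])
    A=np.eye(3)-np.outer(d1,d1);B=np.eye(3)-np.outer(d2,d2)
    X=np.linalg.solve(A+B,A@c1+B@c2); return X
E
python3 - <<'E'
from h import *
np.set_printoptions(precision=1,suppress=True)
for n in ['scene','top']:
    p=shoot(n); save(p,n+'0.png'); print(n,p['fx'],p['k1'],-np.array(p['R']).T@p['t'],np.array(p['R'])[2])
    for q in ['block1','mould1','cover','tray','dish','holder','lip']:
        r=spot_in(q,p); print(q,[(round(d['conf'],2),np.round(d['location']).tolist()) for d in r if d['conf']>.2])
s=read_state();print(s)
E
```

```text
scene 488.00556341034144 -0.1095566993652829 [1169.7 -611.5  604.6] [-0.6  0.6 -0.5]
block1 [(0.71, [103.0, 236.0]), (0.46, [235.0, 207.0])]
mould1 [(0.73, [301.0, 156.0]), (0.73, [274.0, 199.0]), (0.53, [308.0, 190.0]), (0.45, [272.0, 181.0]), (0.43, [260.0, 166.0])]
cover [(0.76, [182.0, 223.0])]
tray [(0.89, [298.0, 237.0])]
dish [(0.64, [160.0, 279.0])]
holder [(0.62, [351.0, 177.0])]
lip [(0.58, [348.0, 183.0])]
top 392.0379579003653 -0.010719614974462718 [367.7 -10.6 814.4] [ 0.2  0.  -1. ]
block1 [(0.84, [412.0, 263.0]), (0.68, [268.0, 224.0]), (0.38, [128.0, 174.0])]
mould1 [(0.89, [124.0, 263.0]), (0.89, [232.0, 210.0]), (0.76, [181.0, 276.0]), (0.64, [200.0, 237.0])]
cover [(0.67, [335.0, 240.0])]
tray [(0.98, [252.0, 147.0])]
dish [(0.86, [395.0, 174.0])]
holder [(0.56, [130.0, 176.0])]
lip [(0.93, [131.0, 173.0])]
{'clock': 0.8, 'joints': array([ 1. ,  0.3,  1.5,  0. ,  1.3, -0.1]), 'qd': array([-0., -0., -0.,  0., -0., -0.]), 'effort': array([  0. , -53.2, -35.3,   0.1,   0. ,  -0. ]), 'eef_pos': array([246. , 491.9, 205.4]), 'eef_rot': array([-3.1, -0. ,  2.7]), 'wrist_force': array([-0. ,  0.4, -0.1]), 'moment': array([0., 0., 0.]), 'finger_force': 0.0, 'finger_gap': 93.72840134518324}
```

View pics/top0.png

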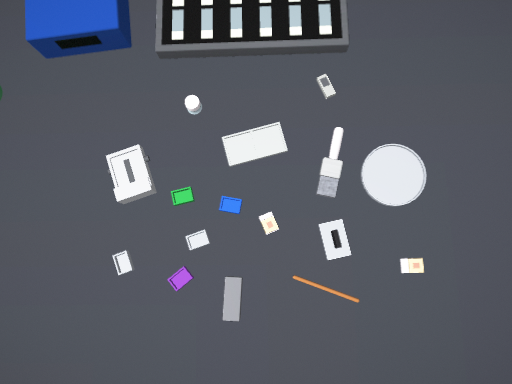

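View pics/scene0.png

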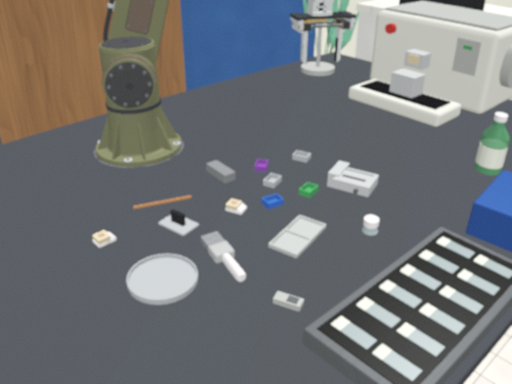

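```bash
cat > fit.py <<'E'
from h import *
from scipy.optimize import minimize
def box(x0,x1,y0,y1,z0,z1): return np.array([[x,y,z] for x in(x0,x1) for y in(y0,y1) for z in(z0,z1)],float)
M={'block1':[box(-20,20,-14,14,0,6),box(-8,20,-14,14,6,17)],'mould1':[box(-21,21,-15,15,0,15)],
 'cover':[box(-38,38,-25,25,0,5),box(-18,18,-5,5,5,33)],'tray':[box(-33,33,-64,64,0,9)],
 'dish':[np.array([[66*np.cos(a),66*np.sin(a),z] for a in np.linspace(0,6.28,40) for z in (0,12)])],
 'holder':[box(-55,51,-37,37,0,25),box(-55,-27,-37,37,20,38)]}
S=4
def render(p,parts,pose):
    x,y,z,w=pose; R=Ro.from_euler('z',w).as_matrix()
    m=np.zeros((384*S,512*S),np.uint8)
    for b in parts:
        u=proj(p,b@R.T+[x,y,z]); h=cv2.convexHull(((u+.5)*S).astype(np.float32))
        cv2.fillConvexPoly(m,h.astype(np.int32),255)
    return cv2.resize(m,(512,384),interpolation=cv2.INTER_AREA)/255.
def fit(name,obs,pose0,freez=None):
    # obs: list of (picture, mask float)
    def c(v):
        v=np.array(v); z=v[2] if freez is None else freez
        return sum(np.abs(render(p,M[name],(v[0],v[1],z,v[3]/20))-m).sum()/m.sum() for p,m in obs)
    best=None
    for k in range(8 if name!='dish' else 1):
        a=pose0[3]+k*np.pi/4
        v0=np.array([pose0[0],pose0[1],pose0[2],a*20])
        r=minimize(c,v0,method='Nelder-Mead',options=dict(initial_simplex=[v0]+[v0+np.eye(4)[i]*6 for i in range(4)],maxfev=160))
        if best is None or r.fun<best.fun: best=r
    v=best.x; return np.array([v[0],v[1],v[2] if freez is None else freez,v[3]/20]),best.fun
E
python3 - <<'E'
from fit import *
np.set_printoptions(precision=2,suppress=True)
T=shoot('top');Sc=shoot('scene')
TR={q:([d for d in trace(q,T) if d['conf']>.3],[d for d in trace(q,Sc) if d['conf']>.25]) for q in M}
want={'block1':[(268,224),(412,265)],'mould1':[(123,263),(198,240)],'cover':[(335,240)],'tray':[(255,144)],'dish':[(394,175)],'holder':[(131,174)]}
out={}
for q in M:
  for px in want[q]:
    a=[d for d in TR[q][0] if np.hypot(*(np.array(d['location'])-px))<15]
    if not a: print(q,px,'no top mask');continue
    X=atz(T,[a[0]['location']],8)[0]; e=proj(Sc,[X])[0]
    b=[d for d in TR[q][1] if np.hypot(*(np.array(d['location'])-e))<14]
    obs=[(T,a[0]['pixels'].astype(float))]+([(Sc,b[0]['pixels'].astype(float))] if b else [])
    if b: print('  tri',tri(T,a[0]['location'],Sc,b[0]['location']))
    r=fit(q,obs,[X[0],X[1],0,0.]); r0=fit(q,obs,[X[0],X[1],0,r[0][3]],0.)
    print(q,px,len(obs),a[0]['pixels'].sum(),'free',*r,'z0',*r0)
I=T['image'][:,:,::-1]
c1=cv2.resize(I[140:300,100:250],None,fx=3.7,fy=3.7,interpolation=cv2.INTER_CUBIC)
cv2.imwrite('pics/c1.png',c1)
c2=cv2.resize(I[200:285,245:435],None,fx=4.2,fy=4.2,interpolation=cv2.INTER_CUBIC)
cv2.imwrite('pics/c2.png',c2)
E
```

```text
tri [443.35  -9.34   6.94]
block1 (268, 224) 2 252 free [444.5   -8.65  -1.62   3.54] 0.2154662995141559 z0 [444.88  -9.01   0.     3.54] 0.2398189030791224
  tri [ 360.5  -293.94   19.08]
block1 (412, 265) 2 328 free [ 352.02 -293.51    0.77    4.68] 0.22261275596713187 z0 [ 351.91 -293.3     0.      4.72] 0.22630155210643016
  tri [368.86 287.61   7.37]
mould1 (123, 263) 2 337 free [368.3  292.87  -0.67   3.46] 0.17921861926786087 z0 [368.89 292.43   0.     6.61] 0.1871116378249983
mould1 (198, 240) no top mask
  tri [ 406.73 -142.07    1.91]
cover (335, 240) 2 898 free [ 407.14 -143.42   -0.7     3.34] 0.13893753266861705 z0 [ 408.05 -143.44    0.      6.47] 0.14993894487681458
  tri [612.83  19.53   3.43]
tray (255, 144) 2 1780 free [614.1   17.55   0.22   0.25] 0.1038155074323186 z0 [613.8   17.79   0.     0.25] 0.10287108242724277
  tri [ 536.77 -274.35    2.51]
dish (394, 175) 2 3217 free [ 539.21 -269.98    0.52    0.08] 0.05396892634141345 z0 [ 539.3  -269.98    0.     -0.27] 0.05490601593945767
  tri [548.42 280.3   14.12]
holder (131, 174) 2 2097 free [554.85 281.55   0.27   6.61] 0.09108250708986314 z0 [554.7  281.99   0.    12.89] 0.09299651525610605
```

View pics/c1.png

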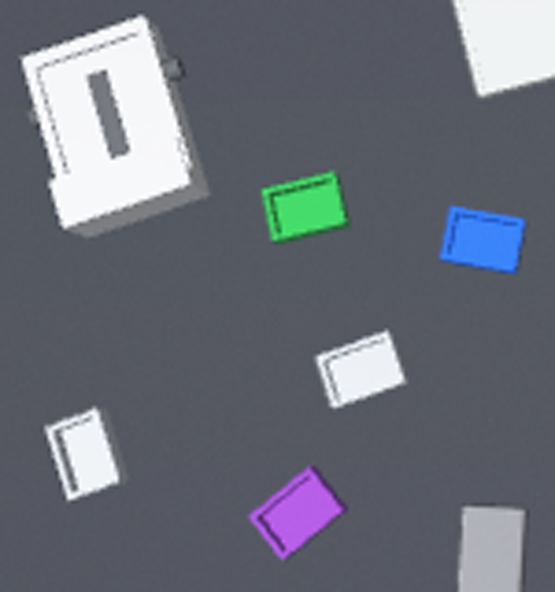

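View pics/c2.png

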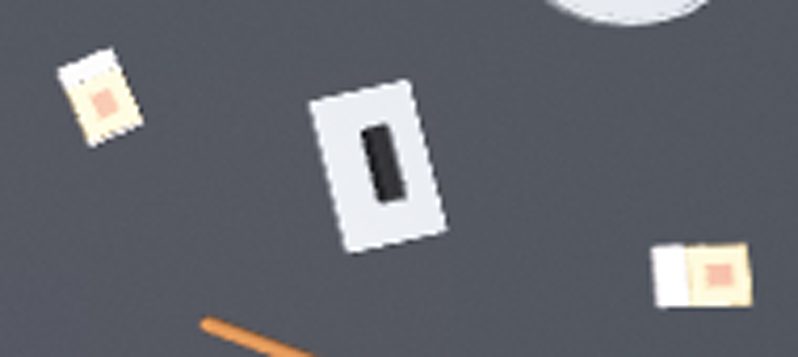

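```bash
cat > ref.py <<'E'
from fit import *
np.set_printoptions(precision=2,suppress=True)
def cmask(p,c,rad):
    I=p['image'].astype(float); h,w=I.shape[:2]
    yy,xx=np.mgrid[:h,:w]; win=np.hypot(xx-c[0],yy-c[1])<rad
    bg=np.median(I[win & (np.hypot(xx-c[0],yy-c[1])>rad*.8)],axis=0)
    d=np.abs(I-bg).max(2)*win
    m=(d>35).astype(np.uint8)
    n,l,st,ce=cv2.connectedComponentsWithStats(m)
    k=min(range(1,n),key=lambda i:np.hypot(*(ce[i]-c))-(st[i,4]>30)*20)
    return (l==k).astype(float)
def refine(q,T,Sc,x0,rt,rs,z=None):
    X=np.array([x0[0],x0[1],6.]); obs=[]
    for p,r in ((T,rt),(Sc,rs)):
        if p is not None: obs.append((p,cmask(p,proj(p,[X])[0],r)))
    print(q,[int(m.sum()) for _,m in obs],*fit(q,obs,x0,z))
E
python3 - <<'E'
from ref import *
T=shoot('top');Sc=shoot('scene')
m2=atz(T,[(198,240)],8)[0]
for z in (None,0.):
  refine('mould1',T,Sc,[m2[0],m2[1],0,0.3],20,15,z)
  refine('mould1',T,Sc,[368.6,292.,0,0.3],20,15,z)
  refine('block1',T,Sc,[444.5,-8.6,0,3.54],20,17,z)
  refine('block1',T,Sc,[352,-293.5,0,4.7],20,17,z)
  refine('cover',T,Sc,[407.5,-143.4,0,.2],30,28,z)
E
```

```text
mould1 [328, 218] [412.19 139.22   1.5    1.9 ] 0.14438013066045394
mould1 [311, 185] [367.93 293.8    1.65   0.33] 0.3023783988262899
block1 [295, 294] [444.46  -7.78  -0.48   3.53] 0.260217940283458
block1 [354, 334] [ 352.35 -292.17   -0.07   11.  ] 0.2338435790433092
cover [939, 551] [ 407.34 -141.98    0.08    3.35] 0.20633469586864878
mould1 [328, 218] [412.13 139.59   0.     1.9 ] 0.17137195670391675
mould1 [311, 185] [367.58 294.9    0.     0.36] 0.3237428538809284
block1 [295, 294] [444.48  -7.81   0.     3.5 ] 0.25978744039988877
block1 [354, 334] [ 352.33 -292.18    0.      4.71] 0.23047590428979198
cover [939, 551] [ 407.29 -141.98    0.      3.34] 0.20633469586864878
```

Meant: the plain steel moulds at top-view pixels (123,263) and (198,240). The green (182,196), blue (231,205) and purple (180,279) ones are look-alikes, and the crop confirms the colours. The blocks are at (268,224) and (412,265), the cover is at (335,240) and the holder at (131,174), with its lip on the lower (robot) side.

```bash
cat > plan.py <<'E'
from h import *
import sys,json
def Rt(yaw,tilt=0): return Ro.from_euler('z',yaw)*Ro.from_euler('x',np.pi)*Ro.from_euler('y',tilt)
def now():
    s=read_state(); return np.array(s['eef_pos']),Ro.from_euler('xyz',s['eef_rot'])
def plan(wps,start=None):
    """wps: (x,y,z,yaw[,tilt]); prints one row target per call, split to stay in range"""
    p,R=start if start else now()
    for w in wps:
        q=np.array(w[:3],float); Q=Rt(*w[3:])
        d=R.inv().apply(q-p); v=(R.inv()*Q).as_rotvec()
        n=int(max(1,np.ceil(max(abs(d).max()/100-.02,abs(v).max()/2))))
        for i in range(n):
            d=R.inv().apply(p+(q-p)/(n-i)-p); v=(R.inv()*Q).as_rotvec()/(n-i)
            D=np.round(d/100,3);V=np.round(v/2,3)
            print(tuple(w),'dx %.3f dy %.3f dz %.3f wx %.3f wy %.3f wz %.3f'%(*D,*V))
            p=p+R.apply(D*100);R=R*Ro.from_rotvec(V*2)
    return p,R
E
python3 - <<'E'
from plan import *
print(now()[0],read_state()['eef_rot'])
plan([(368,293,100,3.48),(368,293,4,3.48)])
E
```

```text
[246.0342583  491.90191389 205.46923223] [ 3.14155428e+00 -1.59846061e-05  2.67778468e+00]
(368, 293, 100, 3.48) dx -0.990 dy -0.617 dz 0.527 wx 0.000 wy 0.000 wz -0.201
(368, 293, 100, 3.48) dx -0.671 dy -0.955 dz 0.528 wx 0.000 wy 0.000 wz -0.200
(368, 293, 4, 3.48) dx 0.000 dy 0.000 dz 0.960 wx 0.000 wy 0.000 wz -0.000
```

servo_tool(motion=[{"dx": -0.3,"dy": -0.2,"dz": 0.15,"wz": -0.05,"fingers": -1},{"dx": -0.6,"dy": -0.4,"dz": 0.3,"wz": -0.1,"fingers": -1},{"dx": -0.99,"dy": -0.617,"dz": 0.527,"wz": -0.201,"fingers": -1},{"dx": -0.99,"dy": -0.617,"dz": 0.527,"wz": -0.201,"fingers": -1},{"dx": -0.99,"dy": -0.617,"dz": 0.527,"wz": -0.201,"fingers": -1}])

```text
schema error: expected keys wx, wy, wz, dx, dy, dz, fingers
```

servo_tool(motion=[{"dx": -0.3,"dy": -0.4,"dz": 0.25,"wz": -0.06,"fingers": -1},{"dx": -0.5,"dy": -0.8,"dz": 0.4,"wz": -0.12,"fingers": -1},{"dx": -0.671,"dy": -0.955,"dz": 0.528,"wz": -0.2,"fingers": -1},{"dx": -0.671,"dy": -0.955,"dz": 0.528,"wz": -0.2,"fingers": -1},{"dx": -0.671,"dy": -0.955,"dz": 0.528,"wz": -0.2,"fingers": -1}])

```text
schema error: expected keys wx, wy, wz, dx, dy, dz, fingers
```

```bash
python3 - <<'E'
from plan import *
s=read_state();print(s['clock'],s['eef_pos'],s['eef_rot'],s['finger_gap'])
plan([(368,293,4,3.48)])
T=camera('top');I=T['image'][:,:,::-1]
cv2.imwrite('pics/a1.png',cv2.resize(I[180:320,60:240],None,fx=4,fy=4))
E
```

```text
1.6 [246.0342583  491.90191389 205.46923223] [ 3.14155428e+00 -1.59846061e-05  2.67778468e+00] 93.99943921159519
(368, 293, 4, 3.48) dx -0.990 dy -0.617 dz 1.007 wx 0.000 wy 0.000 wz -0.201
(368, 293, 4, 3.48) dx -0.671 dy -0.955 dz 1.008 wx 0.000 wy 0.000 wz -0.200
```

View pics/a1.png

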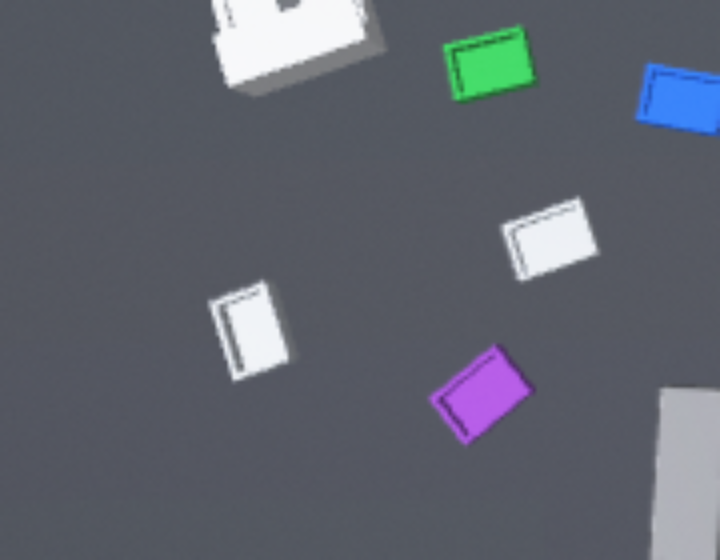

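servo_tool(motion=[{"wx": 0,"wy": 0,"wz": -0.05,"dx": -0.3,"dy": -0.2,"dz": 0.15,"fingers": -1},{"wx": 0,"wy": 0,"wz": -0.1,"dx": -0.6,"dy": -0.4,"dz": 0.3,"fingers": -1},{"wx": 0,"wy": 0,"wz": -0.2,"dx": -0.99,"dy": -0.62,"dz": 0.53,"fingers": -1},{"wx": 0,"wy": 0,"wz": -0.2,"dx": -0.99,"dy": -0.62,"dz": 0.53,"fingers": -1},{"wx": 0,"wy": 0,"wz": -0.2,"dx": -0.99,"dy": -0.62,"dz": 0.53,"fingers": -1}])

```text
clock: 2.15
eef_pos: [307.3, 391.3, 152.2]
eef_rot: [-3.141, -0.0, 3.077]
wrist_force: [0.2, -0.2, 0.2]
finger_gap: 94.0
finger_force: 0.0
```

servo_tool(motion=[{"wx": 0,"wy": 0,"wz": -0.06,"dx": -0.3,"dy": -0.4,"dz": 0.25,"fingers": -1},{"wx": 0,"wy": 0,"wz": -0.12,"dx": -0.5,"dy": -0.8,"dz": 0.4,"fingers": -1},{"wx": 0,"wy": 0,"wz": -0.2,"dx": -0.67,"dy": -0.95,"dz": 0.53,"fingers": -1},{"wx": 0,"wy": 0,"wz": -0.2,"dx": -0.67,"dy": -0.95,"dz": 0.53,"fingers": -1},{"wx": 0,"wy": 0,"wz": -0.2,"dx": -0.67,"dy": -0.95,"dz": 0.53,"fingers": -1}])

```text
clock: 2.65
eef_pos: [367.8, 293.7, 99.9]
eef_rot: [3.141, 0.0, -2.81]
wrist_force: [-0.6, 0.3, 0.1]
finger_gap: 94.1
finger_force: 0.0
```

```bash
python3 - <<'E'
from plan import *
s=read_state();print(s['clock'],s['eef_pos'],s['eef_rot'],s['finger_gap'])
plan([(368,293,4,3.48),(368,293,90,3.48),(566,-270,90,3.1416),(566,-270,9,3.1416)])
E
```

```text
2.65 [367.77269373 293.72270038  99.89123718] [ 3.14126976e+00  4.70241155e-04 -2.80956132e+00] 94.12220279672759
(368, 293, 4, 3.48) dx 0.001 dy -0.008 dz 0.959 wx 0.000 wy 0.000 wz -0.003
(368, 293, 90, 3.48) dx -0.001 dy 0.000 dz -0.860 wx 0.000 wy 0.000 wz -0.000
(566, -270, 90, 3.1416) dx -0.000 dy -0.995 dz -0.000 wx 0.000 wy 0.000 wz 0.028
(566, -270, 90, 3.1416) dx -0.056 dy -0.993 dz -0.000 wx 0.000 wy 0.000 wz 0.028
(566, -270, 90, 3.1416) dx -0.111 dy -0.988 dz -0.000 wx 0.000 wy 0.000 wz 0.028
(566, -270, 90, 3.1416) dx -0.166 dy -0.981 dz -0.001 wx 0.000 wy 0.000 wz 0.028
(566, -270, 90, 3.1416) dx -0.221 dy -0.970 dz -0.000 wx 0.000 wy 0.000 wz 0.029
(566, -270, 90, 3.1416) dx -0.277 dy -0.955 dz -0.001 wx 0.000 wy 0.000 wz 0.028
(566, -270, 9, 3.1416) dx -0.000 dy 0.000 dz 0.810 wx 0.000 wy 0.000 wz 0.000
```

Grasp mould B.

servo_tool(motion=[{"wx": 0,"wy": 0,"wz": 0,"dx": 0,"dy": -0.01,"dz": 0.35,"fingers": -1},{"wx": 0,"wy": 0,"wz": 0,"dx": 0,"dy": -0.01,"dz": 0.7,"fingers": -1},{"wx": 0,"wy": 0,"wz": 0,"dx": 0,"dy": -0.01,"dz": 0.9,"fingers": -1},{"wx": 0,"wy": 0,"wz": 0,"dx": 0,"dy": -0.01,"dz": 0.96,"fingers": -1},{"wx": 0,"wy": 0,"wz": 0,"dx": 0,"dy": -0.01,"dz": 0.96,"fingers": 1},{"wx": 0,"wy": 0,"wz": 0,"dx": 0,"dy": -0.01,"dz": 0.96,"fingers": 1},{"wx": 0,"wy": 0,"wz": 0,"dx": 0,"dy": -0.01,"dz": 0.96,"fingers": 1},{"wx": 0,"wy": 0,"wz": 0,"dx": 0,"dy": -0.01,"dz": 0.96,"fingers": 1},{"wx": 0,"wy": 0,"wz": 0,"dx": 0,"dy": -0.01,"dz": 0.96,"fingers": 1},{"wx": 0,"wy": 0,"wz": 0,"dx": 0,"dy": -0.01,"dz": 0.96,"fingers": 1}], newtons=25)

```text
clock: 3.65
eef_pos: [368.1, 292.2, 3.7]
eef_rot: [3.141, 0.0, -2.806]
wrist_force: [0.3, -0.2, 0.2]
finger_gap: 49.3
finger_force: 0.0
```

servo_tool(motion=[{"wx": 0,"wy": 0,"wz": 0,"dx": 0,"dy": 0,"dz": 0,"fingers": 1},{"wx": 0,"wy": 0,"wz": 0,"dx": 0,"dy": 0,"dz": -0.2,"fingers": 1},{"wx": 0,"wy": 0,"wz": 0,"dx": 0,"dy": 0,"dz": -0.5,"fingers": 1},{"wx": 0,"wy": 0,"wz": 0,"dx": 0,"dy": 0,"dz": -0.86,"fingers": 1},{"wx": 0,"wy": 0,"wz": 0,"dx": 0,"dy": 0,"dz": -0.86,"fingers": 1}])

```text
clock: 4.15
eef_pos: [369.7, 293.3, 93.4]
eef_rot: [3.14, 0.006, -2.805]
wrist_force: [0.4, 0.3, 0.2]
finger_gap: 9.3
finger_force: 0.0
```

```bash
python3 - <<'E'
from plan import *
plan([(412,139.4,90,1.9),(412,139.4,4,1.9)])
E
```

```text
(412, 139.4, 90, 1.9) dx 0.054 dy -0.796 dz 0.015 wx 0.002 wy 0.001 wz 0.394
(412, 139.4, 90, 1.9) dx -0.526 dy -0.600 dz 0.018 wx 0.001 wy 0.001 wz 0.395
(412, 139.4, 4, 1.9) dx 0.000 dy -0.000 dz 0.860 wx 0.000 wy 0.000 wz -0.000
```

servo_tool(motion=[{"wx": 0,"wy": 0,"wz": 0.07,"dx": 0.02,"dy": -0.3,"dz": 0,"fingers": -0.1},{"wx": 0,"wy": 0,"wz": 0.14,"dx": 0.03,"dy": -0.6,"dz": 0,"fingers": -0.1},{"wx": 0,"wy": 0,"wz": 0.21,"dx": 0.05,"dy": -0.78,"dz": 0,"fingers": -0.1},{"wx": 0,"wy": 0,"wz": 0.28,"dx": 0.05,"dy": -0.78,"dz": 0,"fingers": -0.1},{"wx": 0,"wy": 0,"wz": 0.35,"dx": 0.05,"dy": -0.78,"dz": 0,"fingers": -0.1},{"wx": 0,"wy": 0,"wz": 0.395,"dx": 0.05,"dy": -0.78,"dz": 0,"fingers": -0.1},{"wx": 0,"wy": 0,"wz": 0.395,"dx": 0.05,"dy": -0.78,"dz": 0,"fingers": -0.1}])

```text
clock: 4.85
eef_pos: [388.8, 216.7, 88.8]
eef_rot: [-3.141, -0.0, 2.686]
wrist_force: [-0.7, -0.4, 0.0]
finger_gap: 51.7
finger_force: 0.0
```

servo_tool(motion=[{"wx": 0,"wy": 0,"wz": 0.07,"dx": -0.2,"dy": -0.25,"dz": 0,"fingers": -0.1},{"wx": 0,"wy": 0,"wz": 0.14,"dx": -0.4,"dy": -0.5,"dz": 0,"fingers": -0.1},{"wx": 0,"wy": 0,"wz": 0.21,"dx": -0.52,"dy": -0.6,"dz": 0,"fingers": -0.1},{"wx": 0,"wy": 0,"wz": 0.28,"dx": -0.52,"dy": -0.6,"dz": 0,"fingers": -0.1},{"wx": 0,"wy": 0,"wz": 0.35,"dx": -0.52,"dy": -0.6,"dz": 0,"fingers": -0.1},{"wx": 0,"wy": 0,"wz": 0.395,"dx": -0.52,"dy": -0.6,"dz": 0,"fingers": -0.1},{"wx": 0,"wy": 0,"wz": 0.395,"dx": -0.52,"dy": -0.6,"dz": 0,"fingers": -0.1}])

```text
clock: 5.55
eef_pos: [409.3, 140.1, 89.0]
eef_rot: [-3.141, -0.0, 1.899]
wrist_force: [-0.4, 0.6, -0.8]
finger_gap: 51.7
finger_force: 0.0
```

```bash
python3 - <<'E'
from plan import *
from ref import *
s=read_state();print(s['clock'],s['eef_pos'],s['eef_rot'],s['finger_gap'])
E0=plan([(412,139.4,4,1.9),(412,139.4,90,1.9),(512,-270,90,3.1416),(512,-270,9,3.1416)])
T=shoot('top');Sc=shoot('scene')
r=spot_in('mould1',T);print([(round(d['conf'],2),np.round(d['location'],1),atz(T,[d['location']],8)[0,:2]) for d in r if d['conf']>.2])
refine('mould1',T,None,[368.6,292.,0,0.3],22,15,0.)
refine('mould1',T,Sc,[368.6,292.,0,0.3],22,15,0.)
E
```

```text
5.55 [409.25 140.06  89.05] [-3.14 -0.    1.9 ] 51.73727893630583
(412, 139.4, 4, 1.9) dx -0.015 dy 0.024 dz 0.850 wx -0.000 wy -0.000 wz -0.000
(412, 139.4, 90, 1.9) dx -0.000 dy -0.000 dz -0.860 wx -0.000 wy -0.000 wz -0.000
(512, -270, 90, 3.1416) dx -0.840 dy -0.075 dz 0.000 wx -0.000 wy -0.000 wz -0.124
(512, -270, 90, 3.1416) dx -0.795 dy -0.278 dz 0.000 wx -0.000 wy -0.000 wz -0.124
(512, -270, 90, 3.1416) dx -0.703 dy -0.465 dz 0.000 wx -0.000 wy -0.000 wz -0.124
(512, -270, 90, 3.1416) dx -0.567 dy -0.624 dz 0.000 wx -0.000 wy -0.000 wz -0.125
(512, -270, 90, 3.1416) dx -0.395 dy -0.744 dz 0.001 wx -0.000 wy -0.000 wz -0.124
(512, -270, 9, 3.1416) dx -0.001 dy -0.000 dz 0.810 wx -0.000 wy -0.000 wz -0.000
[(0.68, array([206.2, 235.2]), array([420.53, 120.64])), (0.63, array([230.4, 205.7]), array([480.77,  70.1 ])), (0.52, array([188.6, 193.6]), array([508.48, 158.  ])), (0.42, array([127.4, 262.8]), array([367.2 , 283.48]))]
mould1 [189] [368.04 313.08   0.     1.72] 1.1184977694781615
mould1 [189, 185] [364.77 310.97   0.     1.58] 1.7525855267031738
```

servo_tool(motion=[{"wx": 0,"wy": 0,"wz": 0,"dx": -0.01,"dy": 0.02,"dz": 0.35,"fingers": -0.1},{"wx": 0,"wy": 0,"wz": 0,"dx": -0.01,"dy": 0.02,"dz": 0.65,"fingers": -0.1},{"wx": 0,"wy": 0,"wz": 0,"dx": -0.01,"dy": 0.02,"dz": 0.85,"fingers": -0.1},{"wx": 0,"wy": 0,"wz": 0,"dx": -0.01,"dy": 0.02,"dz": 0.85,"fingers": 1},{"wx": 0,"wy": 0,"wz": 0,"dx": -0.01,"dy": 0.02,"dz": 0.85,"fingers": 1},{"wx": 0,"wy": 0,"wz": 0,"dx": -0.01,"dy": 0.02,"dz": 0.85,"fingers": 1},{"wx": 0,"wy": 0,"wz": 0,"dx": -0.01,"dy": 0.02,"dz": 0.85,"fingers": 1},{"wx": 0,"wy": 0,"wz": 0,"dx": -0.01,"dy": 0.02,"dz": 0.85,"fingers": 1},{"wx": 0,"wy": 0,"wz": 0,"dx": -0.01,"dy": 0.02,"dz": 0.85,"fingers": 1}], newtons=25)

```text
clock: 6.6
eef_pos: [412.3, 140.0, 5.5]
eef_rot: [3.14, 0.0, 1.898]
wrist_force: [-0.2, 0.1, 8.0]
finger_gap: 29.2
finger_force: 25.0
```

servo_tool(motion=[{"wx": 0,"wy": 0,"wz": 0,"dx": 0,"dy": 0,"dz": -0.05,"fingers": 1},{"wx": 0,"wy": 0,"wz": 0,"dx": 0,"dy": 0,"dz": -0.3,"fingers": 1},{"wx": 0,"wy": 0,"wz": 0,"dx": 0,"dy": 0,"dz": -0.6,"fingers": 1},{"wx": 0,"wy": 0,"wz": 0,"dx": 0,"dy": 0,"dz": -0.86,"fingers": 1},{"wx": 0,"wy": 0,"wz": 0,"dx": 0,"dy": 0,"dz": -0.86,"fingers": 1}])

```text
clock: 7.1
eef_pos: [413.2, 140.3, 93.8]
eef_rot: [3.136, 0.0, 1.898]
wrist_force: [0.2, 0.2, -1.4]
finger_gap: 29.8
finger_force: 25.0
```

servo_tool(motion=[{"wx": 0,"wy": 0,"wz": -0.05,"dx": -0.3,"dy": -0.02,"dz": 0,"fingers": 1},{"wx": 0,"wy": 0,"wz": -0.1,"dx": -0.6,"dy": -0.05,"dz": 0,"fingers": 1},{"wx": 0,"wy": 0,"wz": -0.125,"dx": -0.84,"dy": -0.08,"dz": 0,"fingers": 1}])

```text
clock: 7.4
eef_pos: [431.0, 56.5, 90.2]
eef_rot: [-3.141, -0.0, 2.152]
wrist_force: [0.2, -1.1, -0.0]
finger_gap: 29.5
finger_force: 25.0
```

servo_tool(motion=[{"wx": 0,"wy": 0,"wz": -0.05,"dx": -0.3,"dy": -0.1,"dz": 0,"fingers": 1},{"wx": 0,"wy": 0,"wz": -0.1,"dx": -0.6,"dy": -0.2,"dz": 0,"fingers": 1},{"wx": 0,"wy": 0,"wz": -0.125,"dx": -0.8,"dy": -0.28,"dz": 0,"fingers": 1}])

```text
clock: 7.7
eef_pos: [451.3, -26.3, 90.1]
eef_rot: [-3.141, -0.0, 2.401]
wrist_force: [-0.7, 0.5, 0.0]
finger_gap: 29.9
finger_force: 25.0
```

servo_tool(motion=[{"wx": 0,"wy": 0,"wz": -0.05,"dx": -0.25,"dy": -0.15,"dz": 0,"fingers": 1},{"wx": 0,"wy": 0,"wz": -0.1,"dx": -0.5,"dy": -0.3,"dz": 0,"fingers": 1},{"wx": 0,"wy": 0,"wz": -0.125,"dx": -0.7,"dy": -0.46,"dz": 0,"fingers": 1}])

```text
clock: 8.0
eef_pos: [471.7, -107.2, 90.1]
eef_rot: [-3.142, -0.0, 2.652]
wrist_force: [0.5, 0.1, -1.0]
finger_gap: 29.7
finger_force: 25.0
```

servo_tool(motion=[{"wx": 0,"wy": 0,"wz": -0.05,"dx": -0.2,"dy": -0.2,"dz": 0,"fingers": 1},{"wx": 0,"wy": 0,"wz": -0.1,"dx": -0.4,"dy": -0.45,"dz": 0,"fingers": 1},{"wx": 0,"wy": 0,"wz": -0.125,"dx": -0.57,"dy": -0.62,"dz": 0,"fingers": 1}])

```text
clock: 8.3
eef_pos: [492.2, -189.0, 90.0]
eef_rot: [-3.142, -0.001, 2.901]
wrist_force: [0.3, 0.5, -0.5]
finger_gap: 29.5
finger_force: 25.0
```

servo_tool(motion=[{"wx": 0,"wy": 0,"wz": -0.05,"dx": -0.15,"dy": -0.3,"dz": 0,"fingers": 1},{"wx": 0,"wy": 0,"wz": -0.1,"dx": -0.3,"dy": -0.6,"dz": 0,"fingers": 1},{"wx": 0,"wy": 0,"wz": -0.12,"dx": -0.4,"dy": -0.74,"dz": 0,"fingers": 1},{"wx": 0,"wy": 0,"wz": -0.12,"dx": -0.4,"dy": -0.74,"dz": 0,"fingers": 1},{"wx": 0,"wy": 0,"wz": -0.12,"dx": -0.4,"dy": -0.74,"dz": 0,"fingers": 1}])

```text
clock: 8.8
eef_pos: [512.9, -268.4, 89.8]
eef_rot: [3.141, -0.001, 3.136]
wrist_force: [0.4, -0.3, -0.3]
finger_gap: 29.5
finger_force: 25.0
```

```bash
python3 - <<'E'
from plan import *
from ref import *
s=read_state();print(s['clock'],s['eef_pos'],s['eef_rot'],s['finger_gap'])
plan([(512,-270,10,3.1416),(512,-270,90,3.1416),(352.2,-297.5,90,1.57)])
T=shoot('top');Sc=shoot('scene')
r=spot_in('mould1',T);print([(round(d['conf'],2),np.round(d['location'],1),atz(T,[d['location']],8)[0,:2]) for d in r if d['conf']>.2])
refine('mould1',T,None,[368.6,292.,0,0.3],22,15,0.)
refine('mould1',T,Sc,[368.6,292.,0,0.3],22,15,0.)
a=[d for d in trace('holder',T)][:1];b=trace('holder',Sc)[:1]
obs=[(T,a[0]['pixels'].astype(float)),(Sc,b[0]['pixels'].astype(float))]
print(fit('holder',obs,[555,282,0,.33],0.),fit('holder',obs[:1],[555,282,0,.33],0.))
E
```

```text
8.8 [ 512.86 -268.37   89.78] [ 3.14 -0.    3.14] 29.45521161641114
(512, -270, 10, 3.1416) dx 0.008 dy -0.017 dz 0.798 wx 0.000 wy -0.001 wz -0.003
(512, -270, 90, 3.1416) dx -0.001 dy 0.001 dz -0.800 wx 0.000 wy 0.000 wz 0.000
(352.2, -297.5, 90, 1.57) dx 0.799 dy -0.137 dz -0.001 wx 0.000 wy 0.000 wz 0.393
(352.2, -297.5, 90, 1.57) dx 0.468 dy -0.662 dz -0.001 wx 0.001 wy -0.000 wz 0.393
[(0.92, array([180.8, 277.4]), array([335.99, 172.42])), (0.9, array([182.6, 194.7]), array([506.45, 170.68])), (0.84, array([123.5, 262. ]), array([368.97, 291.68])), (0.69, array([230.9, 207.6]), array([476.75,  69.09])), (0.6, array([408.3, 183.5]), array([ 518.51, -299.58])), (0.52, array([253.8, 142.4]), array([615.92,  18.98]))]
mould1 [314] [368.64 294.86   0.     3.48] 0.1941426252029474
mould1 [314, 186] [367.51 294.09   0.     0.35] 0.3351982338034865
(array([555.21, 281.71,   0.  ,   0.33]), np.float64(0.07685848005676042)) (array([554.97, 281.67,   0.  ,   0.32]), np.float64(0.03440373187774616))
```

servo_tool(motion=[{"wx": 0,"wy": 0,"wz": 0,"dx": 0.01,"dy": -0.02,"dz": 0.3,"fingers": 1},{"wx": 0,"wy": 0,"wz": 0,"dx": 0.01,"dy": -0.02,"dz": 0.6,"fingers": 1},{"wx": 0,"wy": 0,"wz": 0,"dx": 0.01,"dy": -0.02,"dz": 0.74,"fingers": 1},{"wx": 0,"wy": 0,"wz": 0,"dx": 0.01,"dy": -0.02,"dz": 0.79,"fingers": 1},{"wx": 0,"wy": 0,"wz": 0,"dx": 0.01,"dy": -0.02,"dz": 0.8,"fingers": 1},{"wx": 0,"wy": 0,"wz": 0,"dx": 0.01,"dy": -0.02,"dz": 0.8,"fingers": 1}])

```text
clock: 9.65
eef_pos: [512.9, -271.2, 11.5]
eef_rot: [-3.141, 0.001, 3.138]
wrist_force: [0.3, -0.5, -0.7]
finger_gap: 29.8
finger_force: 25.0
```

servo_tool(motion=[{"wx": 0,"wy": 0,"wz": 0,"dx": 0,"dy": 0,"dz": 0,"fingers": 0.04},{"wx": 0,"wy": 0,"wz": 0,"dx": 0,"dy": 0,"dz": 0,"fingers": 0.04},{"wx": 0,"wy": 0,"wz": 0,"dx": 0,"dy": 0,"dz": 0,"fingers": 0.04},{"wx": 0,"wy": 0,"wz": 0,"dx": 0,"dy": 0,"dz": -0.3,"fingers": 0.04},{"wx": 0,"wy": 0,"wz": 0,"dx": 0,"dy": 0,"dz": -0.8,"fingers": 0.04},{"wx": 0,"wy": 0,"wz": 0,"dx": 0,"dy": 0,"dz": -0.8,"fingers": 0.04}])

```text
clock: 10.25
eef_pos: [514.8, -272.4, 96.8]
eef_rot: [-3.137, 0.008, 3.138]
wrist_force: [0.4, -0.0, 0.0]
finger_gap: 45.4
finger_force: 0.0
```

servo_tool(motion=[{"wx": 0,"wy": 0,"wz": 0.07,"dx": 0.3,"dy": -0.05,"dz": 0,"fingers": -0.1},{"wx": 0,"wy": 0,"wz": 0.14,"dx": 0.6,"dy": -0.1,"dz": 0,"fingers": -0.1},{"wx": 0,"wy": 0,"wz": 0.21,"dx": 0.8,"dy": -0.14,"dz": 0,"fingers": -0.1},{"wx": 0,"wy": 0,"wz": 0.28,"dx": 0.8,"dy": -0.14,"dz": 0,"fingers": -0.1},{"wx": 0,"wy": 0,"wz": 0.35,"dx": 0.8,"dy": -0.14,"dz": 0,"fingers": -0.1},{"wx": 0,"wy": 0,"wz": 0.39,"dx": 0.8,"dy": -0.14,"dz": 0,"fingers": -0.1},{"wx": 0,"wy": 0,"wz": 0.39,"dx": 0.8,"dy": -0.14,"dz": 0,"fingers": -0.1}])

```text
clock: 10.95
eef_pos: [432.3, -284.7, 90.5]
eef_rot: [3.142, 0.0, 2.357]
wrist_force: [0.2, -0.2, -0.5]
finger_gap: 51.4
finger_force: 0.0
```

servo_tool(motion=[{"wx": 0,"wy": 0,"wz": 0.07,"dx": 0.2,"dy": -0.3,"dz": 0,"fingers": -0.1},{"wx": 0,"wy": 0,"wz": 0.14,"dx": 0.35,"dy": -0.5,"dz": 0,"fingers": -0.1},{"wx": 0,"wy": 0,"wz": 0.21,"dx": 0.47,"dy": -0.66,"dz": 0,"fingers": -0.1},{"wx": 0,"wy": 0,"wz": 0.28,"dx": 0.47,"dy": -0.66,"dz": 0,"fingers": -0.1},{"wx": 0,"wy": 0,"wz": 0.35,"dx": 0.47,"dy": -0.66,"dz": 0,"fingers": -0.1},{"wx": 0,"wy": 0,"wz": 0.395,"dx": 0.47,"dy": -0.66,"dz": 0,"fingers": -0.1},{"wx": 0,"wy": 0,"wz": 0.395,"dx": 0.47,"dy": -0.66,"dz": 0,"fingers": -0.1},{"wx": 0,"wy": 0,"wz": 0.395,"dx": 0.47,"dy": -0.66,"dz": 0,"fingers": -0.1}])

```text
clock: 11.75
eef_pos: [352.5, -298.2, 90.5]
eef_rot: [3.142, 0.0, 1.572]
wrist_force: [-0.1, -0.2, 0.5]
finger_gap: 51.4
finger_force: 0.0
```

```bash
python3 - <<'E'
from plan import *
from ref import *
s=read_state();print(s['clock'],s['eef_pos'],s['eef_rot'],s['finger_gap'])
# block B grip point at block x=+5 ->(352.2,-298)
t=.25; bay=np.array([614,17.7])-31*np.array([-np.sin(t),np.cos(t)]); by=4.96; g=bay+5*np.array([np.cos(by),np.sin(by)]); print(bay,g)
plan([(352.2,-298,7,1.57),(352.2,-298,90,1.57),(*g,90,1.82),(*g,11,1.82)])
T=shoot('top')
cv2.imwrite('pics/a2.png',cv2.resize(T['image'][110:290,345:465,::-1],None,fx=3.3,fy=3.3))
E
```

```text
11.75 [ 352.46 -298.19   90.46] [3.14 0.   1.57] 51.40436054281694
[621.67 -12.34] [622.89 -17.18]
(352.2, -298, 7, 1.57) dx 0.002 dy -0.003 dz 0.835 wx 0.000 wy 0.000 wz 0.001
(352.2, -298, 90, 1.57) dx -0.000 dy 0.000 dz -0.830 wx 0.000 wy 0.000 wz 0.000
(np.float64(622.8949654503471), np.float64(-17.183788570299033), 90, 1.82) dx 0.936 dy 0.902 dz -0.000 wx 0.000 wy 0.000 wz -0.042
(np.float64(622.8949654503471), np.float64(-17.183788570299033), 90, 1.82) dx 0.858 dy 0.977 dz -0.000 wx 0.000 wy 0.000 wz -0.041
(np.float64(622.8949654503471), np.float64(-17.183788570299033), 90, 1.82) dx 0.774 dy 1.045 dz -0.001 wx 0.000 wy 0.000 wz -0.042
(np.float64(622.8949654503471), np.float64(-17.183788570299033), 11, 1.82) dx 0.001 dy -0.000 dz 0.790 wx 0.000 wy 0.000 wz 0.000
```

View pics/a2.png

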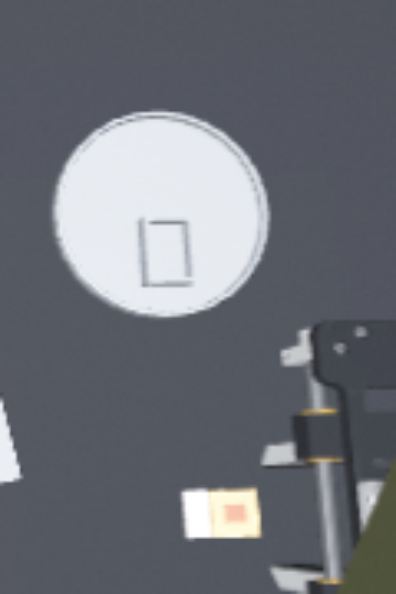

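servo_tool(motion=[{"wx": 0,"wy": 0,"wz": 0,"dx": 0,"dy": 0,"dz": 0.35,"fingers": -0.1},{"wx": 0,"wy": 0,"wz": 0,"dx": 0,"dy": 0,"dz": 0.65,"fingers": -0.1},{"wx": 0,"wy": 0,"wz": 0,"dx": 0,"dy": 0,"dz": 0.83,"fingers": -0.1},{"wx": 0,"wy": 0,"wz": 0,"dx": 0,"dy": 0,"dz": 0.83,"fingers": 1},{"wx": 0,"wy": 0,"wz": 0,"dx": 0,"dy": 0,"dz": 0.83,"fingers": 1},{"wx": 0,"wy": 0,"wz": 0,"dx": 0,"dy": 0,"dz": 0.83,"fingers": 1},{"wx": 0,"wy": 0,"wz": 0,"dx": 0,"dy": 0,"dz": 0.83,"fingers": 1},{"wx": 0,"wy": 0,"wz": 0,"dx": 0,"dy": 0,"dz": 0.83,"fingers": 1},{"wx": 0,"wy": 0,"wz": 0,"dx": 0,"dy": 0,"dz": 0.83,"fingers": 1}], newtons=25)

```text
clock: 12.7
eef_pos: [352.9, -298.7, 8.6]
eef_rot: [3.14, 0.001, 1.568]
wrist_force: [-1.3, 0.6, 7.2]
finger_gap: 27.9
finger_force: 25.0
```

servo_tool(motion=[{"wx": 0,"wy": 0,"wz": 0,"dx": 0,"dy": 0,"dz": -0.05,"fingers": 1},{"wx": 0,"wy": 0,"wz": 0,"dx": 0,"dy": 0,"dz": -0.3,"fingers": 1},{"wx": 0,"wy": 0,"wz": 0,"dx": 0,"dy": 0,"dz": -0.6,"fingers": 1},{"wx": 0,"wy": 0,"wz": 0,"dx": 0,"dy": 0,"dz": -0.83,"fingers": 1},{"wx": 0,"wy": 0,"wz": 0,"dx": 0,"dy": 0,"dz": -0.83,"fingers": 1}])

```text
clock: 13.2
eef_pos: [353.5, -299.2, 93.6]
eef_rot: [3.138, 0.004, 1.568]
wrist_force: [-0.1, -0.3, -1.4]
finger_gap: 27.5
finger_force: 25.0
```

servo_tool(motion=[{"wx": 0,"wy": 0,"wz": -0.01,"dx": 0.25,"dy": 0.25,"dz": 0,"fingers": 1},{"wx": 0,"wy": 0,"wz": -0.02,"dx": 0.5,"dy": 0.5,"dz": 0,"fingers": 1},{"wx": 0,"wy": 0,"wz": -0.03,"dx": 0.75,"dy": 0.75,"dz": 0,"fingers": 1},{"wx": 0,"wy": 0,"wz": -0.04,"dx": 0.94,"dy": 0.97,"dz": 0,"fingers": 1}])

```text
clock: 13.6
eef_pos: [450.3, -202.9, 89.8]
eef_rot: [-3.141, -0.0, 1.649]
wrist_force: [-0.2, -0.2, -0.6]
finger_gap: 27.4
finger_force: 25.0
```

servo_tool(motion=[{"wx": 0,"wy": 0,"wz": -0.01,"dx": 0.2,"dy": 0.25,"dz": 0,"fingers": 1},{"wx": 0,"wy": 0,"wz": -0.02,"dx": 0.4,"dy": 0.5,"dz": 0,"fingers": 1},{"wx": 0,"wy": 0,"wz": -0.03,"dx": 0.65,"dy": 0.75,"dz": 0,"fingers": 1},{"wx": 0,"wy": 0,"wz": -0.04,"dx": 0.86,"dy": 0.99,"dz": 0,"fingers": 1}])

```text
clock: 14.0
eef_pos: [542.2, -109.7, 89.6]
eef_rot: [-3.141, -0.0, 1.729]
wrist_force: [0.1, -0.2, -0.8]
finger_gap: 27.8
finger_force: 25.0
```

servo_tool(motion=[{"wx": 0,"wy": 0,"wz": -0.01,"dx": 0.2,"dy": 0.25,"dz": 0,"fingers": 1},{"wx": 0,"wy": 0,"wz": -0.02,"dx": 0.4,"dy": 0.5,"dz": 0,"fingers": 1},{"wx": 0,"wy": 0,"wz": -0.03,"dx": 0.6,"dy": 0.75,"dz": 0,"fingers": 1},{"wx": 0,"wy": 0,"wz": -0.04,"dx": 0.77,"dy": 0.97,"dz": 0,"fingers": 1},{"wx": 0,"wy": 0,"wz": -0.04,"dx": 0.77,"dy": 0.97,"dz": 0,"fingers": 1},{"wx": 0,"wy": 0,"wz": -0.04,"dx": 0.77,"dy": 0.97,"dz": 0,"fingers": 1}])

```text
clock: 14.6
eef_pos: [625.0, -19.7, 89.3]
eef_rot: [-3.14, -0.0, 1.808]
wrist_force: [-0.8, -0.5, -0.2]
finger_gap: 27.8
finger_force: 25.0
```

```bash
python3 - <<'E'
from plan import *
s=read_state();print(s['clock'],s['eef_pos'],s['eef_rot'],s['finger_gap'])
g=(622.9,-17.2); a=np.array([444.5,-8.2])+5*np.array([np.cos(3.53),np.sin(3.53)]);print(a)
plan([(*g,11.5,1.82),(*g,90,1.82),(*a,90,.39),(*a,7,.39)])
E
```

```text
14.6 [625.04860934 -19.7072104   89.31999234] [-3.14006600e+00 -3.71359689e-04  1.80846772e+00] 27.769214160990764
[439.87243302 -10.09357437]
(622.9, -17.2, 11.5, 1.82) dx 0.029 dy -0.014 dz 0.778 wx -0.001 wy -0.000 wz -0.006
(622.9, -17.2, 90, 1.82) dx 0.000 dy 0.001 dz -0.785 wx 0.000 wy -0.000 wz 0.000
(np.float64(439.8724330249561), np.float64(-10.093574369144987), 90, 0.39) dx 0.261 dy -0.878 dz -0.000 wx 0.000 wy -0.000 wz 0.358
(np.float64(439.8724330249561), np.float64(-10.093574369144987), 90, 0.39) dx -0.380 dy -0.834 dz -0.000 wx -0.000 wy -0.000 wz 0.357
(np.float64(439.8724330249561), np.float64(-10.093574369144987), 7, 0.39) dx -0.000 dy 0.000 dz 0.830 wx -0.000 wy -0.000 wz 0.000
```

servo_tool(motion=[{"wx": 0,"wy": 0,"wz": 0,"dx": 0.03,"dy": -0.01,"dz": 0.3,"fingers": 1},{"wx": 0,"wy": 0,"wz": 0,"dx": 0.03,"dy": -0.01,"dz": 0.55,"fingers": 1},{"wx": 0,"wy": 0,"wz": 0,"dx": 0.03,"dy": -0.01,"dz": 0.7,"fingers": 1},{"wx": 0,"wy": 0,"wz": 0,"dx": 0.03,"dy": -0.01,"dz": 0.76,"fingers": 1},{"wx": 0,"wy": 0,"wz": 0,"dx": 0.03,"dy": -0.01,"dz": 0.78,"fingers": 1},{"wx": 0,"wy": 0,"wz": 0,"dx": 0.03,"dy": -0.01,"dz": 0.78,"fingers": 1}])

```text
clock: 15.2
eef_pos: [624.3, -17.5, 13.3]
eef_rot: [3.141, 0.0, 1.807]
wrist_force: [-0.6, -0.4, 0.3]
finger_gap: 27.4
finger_force: 25.0
```

servo_tool(motion=[{"wx": 0,"wy": 0,"wz": 0,"dx": 0,"dy": 0,"dz": 0,"fingers": 0.04},{"wx": 0,"wy": 0,"wz": 0,"dx": 0,"dy": 0,"dz": 0,"fingers": 0.04},{"wx": 0,"wy": 0,"wz": 0,"dx": 0,"dy": 0,"dz": 0,"fingers": 0.04},{"wx": 0,"wy": 0,"wz": 0,"dx": 0,"dy": 0,"dz": -0.3,"fingers": 0.04},{"wx": 0,"wy": 0,"wz": 0,"dx": 0,"dy": 0,"dz": -0.78,"fingers": 0.04},{"wx": 0,"wy": 0,"wz": 0,"dx": 0,"dy": 0,"dz": -0.78,"fingers": 0.04}])

```text
clock: 15.8
eef_pos: [626.7, -17.4, 97.1]
eef_rot: [3.132, 0.003, 1.808]
wrist_force: [0.3, -0.5, -0.1]
finger_gap: 45.0
finger_force: 0.0
```

servo_tool(motion=[{"wx": 0,"wy": 0,"wz": 0.07,"dx": 0.1,"dy": -0.3,"dz": 0,"fingers": -0.1},{"wx": 0,"wy": 0,"wz": 0.14,"dx": 0.2,"dy": -0.6,"dz": 0,"fingers": -0.1},{"wx": 0,"wy": 0,"wz": 0.21,"dx": 0.26,"dy": -0.88,"dz": 0,"fingers": -0.1},{"wx": 0,"wy": 0,"wz": 0.28,"dx": 0.26,"dy": -0.88,"dz": 0,"fingers": -0.1},{"wx": 0,"wy": 0,"wz": 0.36,"dx": 0.26,"dy": -0.88,"dz": 0,"fingers": -0.1},{"wx": 0,"wy": 0,"wz": 0.36,"dx": 0.26,"dy": -0.88,"dz": 0,"fingers": -0.1}])

```text
clock: 16.4
eef_pos: [532.3, -12.6, 90.7]
eef_rot: [3.141, -0.0, 1.085]
wrist_force: [-0.7, 0.0, 0.1]
finger_gap: 51.6
finger_force: 0.0
```

servo_tool(motion=[{"wx": 0,"wy": 0,"wz": 0.07,"dx": -0.15,"dy": -0.3,"dz": 0,"fingers": -0.1},{"wx": 0,"wy": 0,"wz": 0.14,"dx": -0.25,"dy": -0.6,"dz": 0,"fingers": -0.1},{"wx": 0,"wy": 0,"wz": 0.21,"dx": -0.38,"dy": -0.83,"dz": 0,"fingers": -0.1},{"wx": 0,"wy": 0,"wz": 0.28,"dx": -0.38,"dy": -0.83,"dz": 0,"fingers": -0.1},{"wx": 0,"wy": 0,"wz": 0.355,"dx": -0.38,"dy": -0.83,"dz": 0,"fingers": -0.1},{"wx": 0,"wy": 0,"wz": 0.355,"dx": -0.38,"dy": -0.83,"dz": 0,"fingers": -0.1},{"wx": 0,"wy": 0,"wz": 0.355,"dx": -0.38,"dy": -0.83,"dz": 0,"fingers": -0.1}])

```text
clock: 17.1
eef_pos: [441.2, -7.7, 90.4]
eef_rot: [3.142, -0.0, 0.385]
wrist_force: [0.8, -0.1, 0.0]
finger_gap: 51.6
finger_force: 0.0
```

```bash
python3 - <<'E'
from plan import *
s=read_state();print(s['clock'],s['eef_pos'],s['eef_rot'],s['finger_gap'])
a=(439.9,-10.1); t=.25
bay=np.array([614,17.7])+31*np.array([-np.sin(t),np.cos(t)]);g=bay+5*np.array([np.cos(3.39),np.sin(3.39)]);print(g)
plan([(*a,7,.39),(*a,90,.39),(*g,90,.25),(*g,11.5,.25),(*g,90,.25)])
T=shoot('top') if 0 else camera('top')
cv2.imwrite('pics/a3.png',cv2.resize(T['image'][110:260,200:310,::-1],None,fx=3.8,fy=3.8))
E
```

```text
17.1 [441.20449606  -7.72700375  90.42715167] [ 3.14153094e+00 -7.51967355e-05  3.84718525e-01] 51.63095846417455
[601.48395116  46.50698255]
(439.9, -10.1, 7, 0.39) dx -0.021 dy 0.017 dz 0.834 wx 0.000 wy -0.000 wz -0.003
(439.9, -10.1, 90, 0.39) dx 0.000 dy 0.000 dz -0.830 wx 0.000 wy -0.000 wz 0.000
(np.float64(601.4839511555949), np.float64(46.506982551606804), 90, 0.25) dx 0.855 dy 0.046 dz 0.000 wx 0.000 wy -0.000 wz 0.035
(np.float64(601.4839511555949), np.float64(46.506982551606804), 90, 0.25) dx 0.856 dy -0.014 dz 0.000 wx 0.000 wy -0.000 wz 0.035
(np.float64(601.4839511555949), np.float64(46.506982551606804), 11.5, 0.25) dx -0.000 dy 0.000 dz 0.785 wx 0.000 wy -0.000 wz 0.000
(np.float64(601.4839511555949), np.float64(46.506982551606804), 90, 0.25) dx -0.000 dy 0.000 dz -0.785 wx 0.000 wy -0.000 wz 0.000
```

View pics/a3.png

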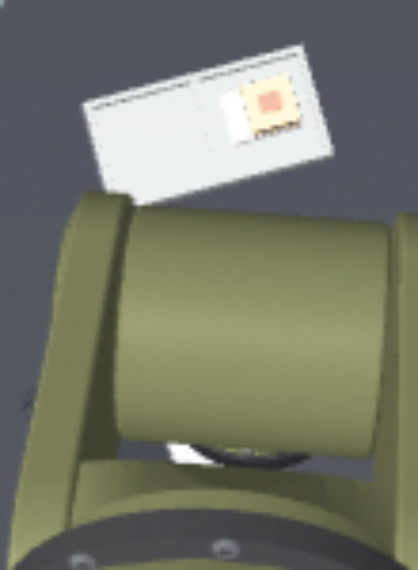

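servo_tool(motion=[{"wx": 0,"wy": 0,"wz": 0,"dx": -0.02,"dy": 0.02,"dz": 0.35,"fingers": -0.1},{"wx": 0,"wy": 0,"wz": 0,"dx": -0.02,"dy": 0.02,"dz": 0.65,"fingers": -0.1},{"wx": 0,"wy": 0,"wz": 0,"dx": -0.02,"dy": 0.02,"dz": 0.83,"fingers": -0.1},{"wx": 0,"wy": 0,"wz": 0,"dx": -0.02,"dy": 0.02,"dz": 0.83,"fingers": 1},{"wx": 0,"wy": 0,"wz": 0,"dx": -0.02,"dy": 0.02,"dz": 0.83,"fingers": 1},{"wx": 0,"wy": 0,"wz": 0,"dx": -0.02,"dy": 0.02,"dz": 0.83,"fingers": 1},{"wx": 0,"wy": 0,"wz": 0,"dx": -0.02,"dy": 0.02,"dz": 0.83,"fingers": 1},{"wx": 0,"wy": 0,"wz": 0,"dx": -0.02,"dy": 0.02,"dz": 0.83,"fingers": 1},{"wx": 0,"wy": 0,"wz": 0,"dx": -0.02,"dy": 0.02,"dz": 0.83,"fingers": 1}])

```text
clock: 18.05
eef_pos: [440.7, -10.4, 8.5]
eef_rot: [3.141, -0.002, 0.378]
wrist_force: [-1.0, -1.0, 7.2]
finger_gap: 27.5
finger_force: 25.0
```

servo_tool(motion=[{"wx": 0,"wy": 0,"wz": 0,"dx": 0,"dy": 0,"dz": -0.05,"fingers": 1},{"wx": 0,"wy": 0,"wz": 0,"dx": 0,"dy": 0,"dz": -0.3,"fingers": 1},{"wx": 0,"wy": 0,"wz": 0,"dx": 0,"dy": 0,"dz": -0.6,"fingers": 1},{"wx": 0,"wy": 0,"wz": 0,"dx": 0,"dy": 0,"dz": -0.83,"fingers": 1},{"wx": 0,"wy": 0,"wz": 0,"dx": 0,"dy": 0,"dz": -0.83,"fingers": 1}])

```text
clock: 18.55
eef_pos: [441.4, -10.4, 93.5]
eef_rot: [3.139, -0.005, 0.378]
wrist_force: [0.4, -0.3, -1.0]
finger_gap: 27.5
finger_force: 25.0
```

servo_tool(motion=[{"wx": 0,"wy": 0,"wz": 0.01,"dx": 0.25,"dy": 0.01,"dz": 0,"fingers": 1},{"wx": 0,"wy": 0,"wz": 0.02,"dx": 0.5,"dy": 0.02,"dz": 0,"fingers": 1},{"wx": 0,"wy": 0,"wz": 0.03,"dx": 0.75,"dy": 0.04,"dz": 0,"fingers": 1},{"wx": 0,"wy": 0,"wz": 0.035,"dx": 0.855,"dy": 0.045,"dz": 0,"fingers": 1}])

```text
clock: 18.95
eef_pos: [522.0, 17.5, 89.6]
eef_rot: [-3.141, 0.001, 0.308]
wrist_force: [0.3, 0.5, -1.0]
finger_gap: 27.8
finger_force: 25.0
```

servo_tool(motion=[{"wx": 0,"wy": 0,"wz": 0.01,"dx": 0.25,"dy": 0,"dz": 0,"fingers": 1},{"wx": 0,"wy": 0,"wz": 0.02,"dx": 0.5,"dy": 0,"dz": 0,"fingers": 1},{"wx": 0,"wy": 0,"wz": 0.03,"dx": 0.75,"dy": -0.01,"dz": 0,"fingers": 1},{"wx": 0,"wy": 0,"wz": 0.035,"dx": 0.855,"dy": -0.015,"dz": 0,"fingers": 1},{"wx": 0,"wy": 0,"wz": 0.035,"dx": 0.855,"dy": -0.015,"dz": 0,"fingers": 1},{"wx": 0,"wy": 0,"wz": 0.035,"dx": 0.855,"dy": -0.015,"dz": 0,"fingers": 1}])

```text
clock: 19.55
eef_pos: [601.2, 44.2, 89.8]
eef_rot: [-3.141, 0.001, 0.238]
wrist_force: [-0.2, 0.7, -0.3]
finger_gap: 27.9
finger_force: 25.0
```

```bash
python3 - <<'E'
from plan import *
s=read_state();print(s['clock'],s['eef_pos'],s['eef_rot'],s['finger_gap'])
g=(601.5,46.5);b=(368.4,293)
plan([(*g,11.5,.25),(*g,90,.25),(*b,90,.34),(*b,4,.34),(*b,90,.34),(566,-270,90,0)])
E
```

```text
19.55 [601.21518294  44.15107267  89.79055102] [-3.14133776e+00  1.35293445e-03  2.38365523e-01] 27.877862975300975
(601.5, 46.5, 11.5, 0.25) dx 0.009 dy -0.022 dz 0.783 wx -0.000 wy 0.001 wz -0.006
(601.5, 46.5, 90, 0.25) dx 0.001 dy -0.000 dz -0.785 wx -0.000 wy -0.000 wz 0.000
(368.4, 293, 90, 0.34) dx -0.549 dy -0.989 dz -0.000 wx -0.000 wy -0.000 wz -0.015
(368.4, 293, 90, 0.34) dx -0.519 dy -1.004 dz -0.000 wx -0.000 wy -0.000 wz -0.015
(368.4, 293, 90, 0.34) dx -0.490 dy -1.020 dz -0.000 wx -0.000 wy -0.000 wz -0.015
(368.4, 293, 4, 0.34) dx -0.000 dy 0.000 dz 0.860 wx -0.000 wy -0.000 wz 0.000
(368.4, 293, 90, 0.34) dx 0.000 dy -0.000 dz -0.860 wx -0.000 wy -0.000 wz 0.000
(566, -270, 90, 0) dx -0.003 dy 0.994 dz -0.000 wx -0.000 wy -0.000 wz 0.028
(566, -270, 90, 0) dx 0.053 dy 0.993 dz -0.000 wx -0.000 wy -0.000 wz 0.028
(566, -270, 90, 0) dx 0.108 dy 0.989 dz -0.000 wx -0.000 wy -0.000 wz 0.029
(566, -270, 90, 0) dx 0.166 dy 0.981 dz -0.001 wx -0.000 wy -0.000 wz 0.028
(566, -270, 90, 0) dx 0.220 dy 0.970 dz -0.000 wx -0.000 wy -0.000 wz 0.029
(566, -270, 90, 0) dx 0.276 dy 0.955 dz -0.001 wx -0.000 wy -0.000 wz 0.028
```

servo_tool(motion=[{"wx": 0,"wy": 0,"wz": 0,"dx": 0.01,"dy": -0.02,"dz": 0.3,"fingers": 1},{"wx": 0,"wy": 0,"wz": 0,"dx": 0.01,"dy": -0.02,"dz": 0.55,"fingers": 1},{"wx": 0,"wy": 0,"wz": 0,"dx": 0.01,"dy": -0.02,"dz": 0.7,"fingers": 1},{"wx": 0,"wy": 0,"wz": 0,"dx": 0.01,"dy": -0.02,"dz": 0.76,"fingers": 1},{"wx": 0,"wy": 0,"wz": 0,"dx": 0.01,"dy": -0.02,"dz": 0.78,"fingers": 1},{"wx": 0,"wy": 0,"wz": 0,"dx": 0.01,"dy": -0.02,"dz": 0.78,"fingers": 1}])

```text
clock: 20.15
eef_pos: [603.0, 46.5, 13.3]
eef_rot: [3.141, -0.001, 0.238]
wrist_force: [0.1, -0.2, 0.1]
finger_gap: 27.6
finger_force: 25.0
```

servo_tool(motion=[{"wx": 0,"wy": 0,"wz": 0,"dx": 0,"dy": 0,"dz": 0,"fingers": 0.04},{"wx": 0,"wy": 0,"wz": 0,"dx": 0,"dy": 0,"dz": 0,"fingers": 0.04},{"wx": 0,"wy": 0,"wz": 0,"dx": 0,"dy": 0,"dz": 0,"fingers": 0.04},{"wx": 0,"wy": 0,"wz": 0,"dx": 0,"dy": 0,"dz": -0.3,"fingers": 0.04},{"wx": 0,"wy": 0,"wz": 0,"dx": 0,"dy": 0,"dz": -0.78,"fingers": 0.04},{"wx": 0,"wy": 0,"wz": 0,"dx": 0,"dy": 0,"dz": -0.78,"fingers": 0.04}])

```text
clock: 20.75
eef_pos: [605.5, 46.6, 96.9]
eef_rot: [3.139, -0.009, 0.238]
wrist_force: [0.4, -0.1, -0.7]
finger_gap: 45.3
finger_force: 0.0
```

servo_tool(motion=[{"wx": 0,"wy": 0,"wz": 0,"dx": -0.2,"dy": -0.35,"dz": 0,"fingers": -0.1},{"wx": 0,"wy": 0,"wz": -0.01,"dx": -0.4,"dy": -0.7,"dz": 0,"fingers": -0.1},{"wx": 0,"wy": 0,"wz": -0.015,"dx": -0.55,"dy": -0.99,"dz": 0,"fingers": -0.1}])

```text
clock: 21.05
eef_pos: [524.5, 130.8, 90.4]
eef_rot: [-3.141, -0.0, 0.268]
wrist_force: [0.3, 0.4, 0.5]
finger_gap: 51.6
finger_force: 0.0
```

servo_tool(motion=[{"wx": 0,"wy": 0,"wz": 0,"dx": -0.2,"dy": -0.35,"dz": 0,"fingers": -0.1},{"wx": 0,"wy": 0,"wz": -0.01,"dx": -0.4,"dy": -0.7,"dz": 0,"fingers": -0.1},{"wx": 0,"wy": 0,"wz": -0.015,"dx": -0.52,"dy": -1.0,"dz": 0,"fingers": -0.1}])

```text
clock: 21.35
eef_pos: [447.6, 213.5, 90.5]
eef_rot: [-3.142, -0.0, 0.299]
wrist_force: [0.5, -0.5, 0.1]
finger_gap: 52.0
finger_force: 0.0
```

servo_tool(motion=[{"wx": 0,"wy": 0,"wz": 0,"dx": -0.2,"dy": -0.35,"dz": 0,"fingers": -0.1},{"wx": 0,"wy": 0,"wz": -0.01,"dx": -0.4,"dy": -0.7,"dz": 0,"fingers": -0.1},{"wx": 0,"wy": 0,"wz": -0.015,"dx": -0.49,"dy": -1.0,"dz": 0,"fingers": -0.1},{"wx": 0,"wy": 0,"wz": -0.015,"dx": -0.49,"dy": -1.0,"dz": 0,"fingers": -0.1},{"wx": 0,"wy": 0,"wz": -0.015,"dx": -0.49,"dy": -1.0,"dz": 0,"fingers": -0.1}])

```text
clock: 21.85
eef_pos: [373.0, 293.9, 90.5]
eef_rot: [3.142, -0.0, 0.329]
wrist_force: [0.4, -0.0, -0.3]
finger_gap: 51.8
finger_force: 0.0
```

```bash
python3 - <<'E'
from plan import *
s=read_state();print(s['clock'],s['eef_pos'],s['eef_rot'],s['finger_gap'])
plan([(368.4,293,4,.34)])
E
```

```text
21.85 [372.97501579 293.94954073  90.52204269] [ 3.14157864e+00 -4.47895688e-04  3.29128969e-01] 51.756481697085874
(368.4, 293, 4, 0.34) dx -0.047 dy -0.006 dz 0.865 wx 0.000 wy -0.000 wz -0.005
```

servo_tool(motion=[{"wx": 0,"wy": 0,"wz": 0,"dx": -0.045,"dy": 0,"dz": 0.35,"fingers": -0.1},{"wx": 0,"wy": 0,"wz": 0,"dx": -0.045,"dy": 0,"dz": 0.65,"fingers": -0.1},{"wx": 0,"wy": 0,"wz": 0,"dx": -0.045,"dy": 0,"dz": 0.86,"fingers": -0.1},{"wx": 0,"wy": 0,"wz": 0,"dx": -0.045,"dy": 0,"dz": 0.86,"fingers": 1},{"wx": 0,"wy": 0,"wz": 0,"dx": -0.045,"dy": 0,"dz": 0.86,"fingers": 1},{"wx": 0,"wy": 0,"wz": 0,"dx": -0.045,"dy": 0,"dz": 0.86,"fingers": 1},{"wx": 0,"wy": 0,"wz": 0,"dx": -0.045,"dy": 0,"dz": 0.86,"fingers": 1},{"wx": 0,"wy": 0,"wz": 0,"dx": -0.045,"dy": 0,"dz": 0.86,"fingers": 1},{"wx": 0,"wy": 0,"wz": 0,"dx": -0.045,"dy": 0,"dz": 0.86,"fingers": 1}])

```text
clock: 22.75
eef_pos: [369.6, 292.4, 5.6]
eef_rot: [-3.142, -0.002, 0.328]
wrist_force: [1.4, -3.1, 6.9]
finger_gap: 29.6
finger_force: 25.0
```

servo_tool(motion=[{"wx": 0,"wy": 0,"wz": 0,"dx": 0,"dy": 0,"dz": -0.05,"fingers": 1},{"wx": 0,"wy": 0,"wz": 0,"dx": 0,"dy": 0,"dz": -0.3,"fingers": 1},{"wx": 0,"wy": 0,"wz": 0,"dx": 0,"dy": 0,"dz": -0.6,"fingers": 1},{"wx": 0,"wy": 0,"wz": 0,"dx": 0,"dy": 0,"dz": -0.86,"fingers": 1},{"wx": 0,"wy": 0,"wz": 0,"dx": 0,"dy": 0,"dz": -0.86,"fingers": 1}])

```text
clock: 23.25
eef_pos: [370.1, 293.2, 94.0]
eef_rot: [-3.14, -0.006, 0.328]
wrist_force: [0.0, -0.4, -0.2]
finger_gap: 29.6
finger_force: 25.0
```

servo_tool(motion=[{"wx": 0,"wy": 0,"wz": 0.01,"dx": 0,"dy": 0.3,"dz": 0,"fingers": 1},{"wx": 0,"wy": 0,"wz": 0.02,"dx": 0,"dy": 0.65,"dz": 0,"fingers": 1},{"wx": 0,"wy": 0,"wz": 0.028,"dx": 0,"dy": 0.99,"dz": 0,"fingers": 1}])

```text
clock: 23.55
eef_pos: [400.5, 197.4, 90.1]
eef_rot: [-3.142, 0.0, 0.272]
wrist_force: [0.4, -1.1, 0.4]
finger_gap: 29.7
finger_force: 25.0
```

servo_tool(motion=[{"wx": 0,"wy": 0,"wz": 0.01,"dx": 0.02,"dy": 0.3,"dz": 0,"fingers": 1},{"wx": 0,"wy": 0,"wz": 0.02,"dx": 0.03,"dy": 0.65,"dz": 0,"fingers": 1},{"wx": 0,"wy": 0,"wz": 0.028,"dx": 0.05,"dy": 0.99,"dz": 0,"fingers": 1}])

```text
clock: 23.85
eef_pos: [432.0, 103.2, 90.2]
eef_rot: [-3.142, 0.0, 0.215]
wrist_force: [-0.0, 0.1, 0.1]
finger_gap: 29.7
finger_force: 25.0
```

servo_tool(motion=[{"wx": 0,"wy": 0,"wz": 0.01,"dx": 0.03,"dy": 0.3,"dz": 0,"fingers": 1},{"wx": 0,"wy": 0,"wz": 0.02,"dx": 0.07,"dy": 0.65,"dz": 0,"fingers": 1},{"wx": 0,"wy": 0,"wz": 0.028,"dx": 0.11,"dy": 0.99,"dz": 0,"fingers": 1}])

```text
clock: 24.15
eef_pos: [464.0, 8.8, 90.2]
eef_rot: [-3.141, 0.0, 0.159]
wrist_force: [0.2, 0.7, 0.0]
finger_gap: 29.7
finger_force: 25.0
```

servo_tool(motion=[{"wx": 0,"wy": 0,"wz": 0.01,"dx": 0.05,"dy": 0.3,"dz": 0,"fingers": 1},{"wx": 0,"wy": 0,"wz": 0.02,"dx": 0.1,"dy": 0.65,"dz": 0,"fingers": 1},{"wx": 0,"wy": 0,"wz": 0.028,"dx": 0.165,"dy": 0.98,"dz": 0,"fingers": 1}])

```text
clock: 24.45
eef_pos: [495.8, -85.3, 90.1]
eef_rot: [-3.141, 0.001, 0.103]
wrist_force: [0.9, 0.3, 0.3]
finger_gap: 29.7
finger_force: 25.0
```

servo_tool(motion=[{"wx": 0,"wy": 0,"wz": 0.01,"dx": 0.07,"dy": 0.3,"dz": 0,"fingers": 1},{"wx": 0,"wy": 0,"wz": 0.02,"dx": 0.14,"dy": 0.65,"dz": 0,"fingers": 1},{"wx": 0,"wy": 0,"wz": 0.028,"dx": 0.22,"dy": 0.97,"dz": 0,"fingers": 1}])

```text
clock: 24.75
eef_pos: [527.8, -179.5, 90.0]
eef_rot: [-3.141, 0.001, 0.047]
wrist_force: [0.2, 0.3, -0.6]
finger_gap: 29.9
finger_force: 25.0
```

servo_tool(motion=[{"wx": 0,"wy": 0,"wz": 0.01,"dx": 0.1,"dy": 0.3,"dz": 0,"fingers": 1},{"wx": 0,"wy": 0,"wz": 0.02,"dx": 0.2,"dy": 0.65,"dz": 0,"fingers": 1},{"wx": 0,"wy": 0,"wz": 0.028,"dx": 0.275,"dy": 0.955,"dz": 0,"fingers": 1},{"wx": 0,"wy": 0,"wz": 0.028,"dx": 0.275,"dy": 0.955,"dz": 0,"fingers": 1},{"wx": 0,"wy": 0,"wz": 0.028,"dx": 0.275,"dy": 0.955,"dz": 0,"fingers": 1}])

```text
clock: 25.25
eef_pos: [559.4, -272.2, 89.6]
eef_rot: [-3.141, 0.001, -0.009]
wrist_force: [-0.1, 1.3, 0.1]
finger_gap: 29.7
finger_force: 25.0
```

```bash
python3 - <<'E'
from plan import *
s=read_state();print(s['clock'],s['eef_pos'],s['eef_rot'],s['finger_gap'])
c=(407.3,-142.5)
plan([(566,-270,10,0),(566,-270,90,0),(*c,90,.2),(*c,9,.2)])
E
```

```text
25.25 [ 559.38607034 -272.22978199   89.55181065] [-3.14076985e+00  1.18425735e-03 -8.84358632e-03] 29.711341125032117
(566, -270, 10, 0) dx 0.067 dy -0.022 dz 0.795 wx -0.000 wy 0.001 wz -0.004
(566, -270, 90, 0) dx 0.001 dy -0.001 dz -0.800 wx -0.000 wy -0.000 wz -0.000
(407.3, -142.5, 90, 0.2) dx -0.794 dy -0.637 dz 0.000 wx -0.000 wy -0.000 wz -0.050
(407.3, -142.5, 90, 0.2) dx -0.727 dy -0.713 dz 0.000 wx -0.000 wy -0.000 wz -0.050
(407.3, -142.5, 9, 0.2) dx -0.001 dy 0.001 dz 0.810 wx -0.000 wy -0.000 wz -0.000
```

servo_tool(motion=[{"wx": 0,"wy": 0,"wz": 0,"dx": 0.07,"dy": -0.02,"dz": 0.25,"fingers": 1},{"wx": 0,"wy": 0,"wz": 0,"dx": 0.07,"dy": -0.02,"dz": 0.5,"fingers": 1},{"wx": 0,"wy": 0,"wz": 0,"dx": 0.07,"dy": -0.02,"dz": 0.7,"fingers": 1},{"wx": 0,"wy": 0,"wz": 0,"dx": 0.07,"dy": -0.02,"dz": 0.77,"fingers": 1},{"wx": 0,"wy": 0,"wz": 0,"dx": 0.07,"dy": -0.02,"dz": 0.8,"fingers": 1},{"wx": 0,"wy": 0,"wz": 0,"dx": 0.07,"dy": -0.02,"dz": 0.8,"fingers": 1}])

```text
clock: 25.85
eef_pos: [567.1, -270.0, 11.1]
eef_rot: [3.141, -0.001, -0.008]
wrist_force: [-0.7, -0.2, -0.1]
finger_gap: 29.9
finger_force: 25.0
```

servo_tool(motion=[{"wx": 0,"wy": 0,"wz": 0,"dx": 0,"dy": 0,"dz": 0,"fingers": 0.04},{"wx": 0,"wy": 0,"wz": 0,"dx": 0,"dy": 0,"dz": 0,"fingers": 0.04},{"wx": 0,"wy": 0,"wz": 0,"dx": 0,"dy": 0,"dz": 0,"fingers": 0.04},{"wx": 0,"wy": 0,"wz": 0,"dx": 0,"dy": 0,"dz": -0.3,"fingers": 0.04},{"wx": 0,"wy": 0,"wz": 0,"dx": 0,"dy": 0,"dz": -0.8,"fingers": 0.04},{"wx": 0,"wy": 0,"wz": 0,"dx": 0,"dy": 0,"dz": -0.8,"fingers": 0.04}])

```text
clock: 26.45
eef_pos: [569.5, -271.7, 97.5]
eef_rot: [3.137, -0.009, -0.008]
wrist_force: [-1.3, 0.1, -0.2]
finger_gap: 45.2
finger_force: 0.0
```

servo_tool(motion=[{"wx": 0,"wy": 0,"wz": -0.02,"dx": -0.3,"dy": -0.2,"dz": 0,"fingers": 0.3},{"wx": 0,"wy": 0,"wz": -0.04,"dx": -0.6,"dy": -0.45,"dz": 0,"fingers": 0.3},{"wx": 0,"wy": 0,"wz": -0.05,"dx": -0.79,"dy": -0.64,"dz": 0,"fingers": 0.3}])

```text
clock: 26.75
eef_pos: [486.7, -204.6, 90.3]
eef_rot: [-3.141, 0.0, 0.093]
wrist_force: [0.4, 0.4, 0.5]
finger_gap: 33.2
finger_force: 0.0
```

servo_tool(motion=[{"wx": 0,"wy": 0,"wz": -0.02,"dx": -0.3,"dy": -0.3,"dz": 0,"fingers": 0.3},{"wx": 0,"wy": 0,"wz": -0.04,"dx": -0.6,"dy": -0.6,"dz": 0,"fingers": 0.3},{"wx": 0,"wy": 0,"wz": -0.05,"dx": -0.73,"dy": -0.71,"dz": 0,"fingers": 0.3},{"wx": 0,"wy": 0,"wz": -0.05,"dx": -0.73,"dy": -0.71,"dz": 0,"fingers": 0.3},{"wx": 0,"wy": 0,"wz": -0.05,"dx": -0.73,"dy": -0.71,"dz": 0,"fingers": 0.3}])

```text
clock: 27.25
eef_pos: [410.0, -142.1, 91.0]
eef_rot: [3.141, -0.001, 0.191]
wrist_force: [0.4, -0.9, -0.3]
finger_gap: 33.2
finger_force: 0.0
```

```bash
python3 - <<'E'
from plan import *
s=read_state();print(s['clock'],s['eef_pos'],s['eef_rot'],s['finger_gap'])
c=(407.3,-142.5)
plan([(*c,9,.2)])
T=camera('top')
cv2.imwrite('pics/a4.png',cv2.resize(T['image'][100:290,200:470,::-1],None,fx=2.9,fy=2.9))
E
```

```text
27.25 [ 409.99254707 -142.1070809    90.95616792] [ 3.14068650e+00 -1.27554878e-03  1.91224122e-01] 33.23179489554207
(407.3, -142.5, 9, 0.2) dx -0.028 dy -0.002 dz 0.820 wx 0.000 wy -0.001 wz -0.004
```

View pics/a4.png

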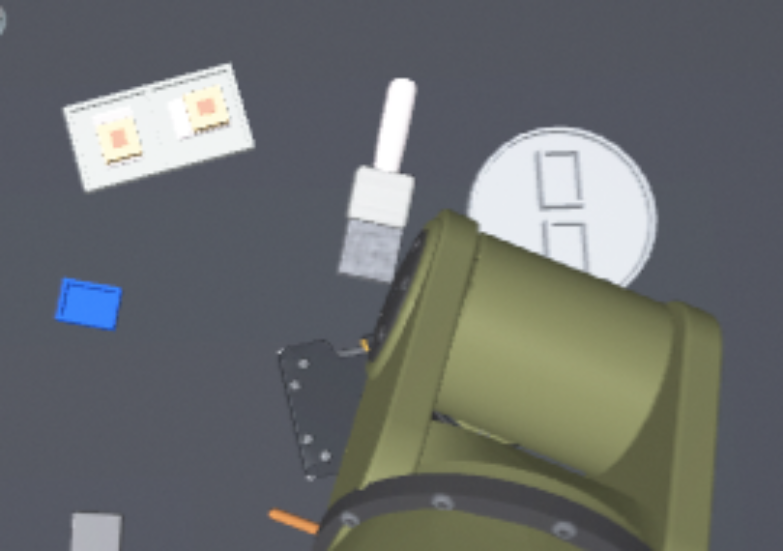

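servo_tool(motion=[{"wx": 0,"wy": 0,"wz": 0,"dx": -0.03,"dy": 0,"dz": 0.3,"fingers": 0.3},{"wx": 0,"wy": 0,"wz": 0,"dx": -0.03,"dy": 0,"dz": 0.6,"fingers": 0.3},{"wx": 0,"wy": 0,"wz": 0,"dx": -0.03,"dy": 0,"dz": 0.78,"fingers": 0.3},{"wx": 0,"wy": 0,"wz": 0,"dx": -0.03,"dy": 0,"dz": 0.82,"fingers": 0.3},{"wx": 0,"wy": 0,"wz": 0,"dx": -0.03,"dy": 0,"dz": 0.82,"fingers": 1},{"wx": 0,"wy": 0,"wz": 0,"dx": -0.03,"dy": 0,"dz": 0.82,"fingers": 1},{"wx": 0,"wy": 0,"wz": 0,"dx": -0.03,"dy": 0,"dz": 0.82,"fingers": 1},{"wx": 0,"wy": 0,"wz": 0,"dx": -0.03,"dy": 0,"dz": 0.82,"fingers": 1},{"wx": 0,"wy": 0,"wz": 0,"dx": -0.03,"dy": 0,"dz": 0.82,"fingers": 1},{"wx": 0,"wy": 0,"wz": 0,"dx": -0.03,"dy": 0,"dz": 0.82,"fingers": 1}], newtons=50)

```text
clock: 28.3
eef_pos: [406.9, -142.6, 9.3]
eef_rot: [3.14, -0.001, 0.192]
wrist_force: [0.1, -0.5, 7.3]
finger_gap: 9.6
finger_force: 50.0
```

```bash
python3 - <<'E'
from plan import *
s=read_state();print(s['clock'],s['eef_pos'],s['eef_rot'],s['finger_gap'])
plan([(407.3,-142.5,100,.2),(530,273,100,.327)])
E
```

```text
28.3 [ 406.87872464 -142.57097462    9.2953794 ] [ 3.14042385e+00 -1.48438150e-03  1.91839382e-01] 9.554334134481431
(407.3, -142.5, 100, 0.2) dx 0.006 dy 0.001 dz -0.907 wx 0.001 wy -0.001 wz -0.004
(530, 273, 100, 0.327) dx 0.507 dy -0.957 dz 0.001 wx -0.000 wy 0.000 wz -0.016
(530, 273, 100, 0.327) dx 0.537 dy -0.940 dz 0.000 wx -0.000 wy 0.000 wz -0.016
(530, 273, 100, 0.327) dx 0.567 dy -0.923 dz 0.001 wx -0.000 wy 0.000 wz -0.016
(530, 273, 100, 0.327) dx 0.596 dy -0.905 dz 0.000 wx -0.000 wy 0.000 wz -0.016
```

servo_tool(motion=[{"wx": 0,"wy": 0,"wz": 0,"dx": 0,"dy": 0,"dz": -0.05,"fingers": 1},{"wx": 0,"wy": 0,"wz": 0,"dx": 0,"dy": 0,"dz": -0.3,"fingers": 1},{"wx": 0,"wy": 0,"wz": 0,"dx": 0,"dy": 0,"dz": -0.6,"fingers": 1},{"wx": 0,"wy": 0,"wz": 0,"dx": 0,"dy": 0,"dz": -0.91,"fingers": 1},{"wx": 0,"wy": 0,"wz": 0,"dx": 0,"dy": 0,"dz": -0.91,"fingers": 1}])

```text
clock: 28.8
eef_pos: [407.8, -142.9, 103.1]
eef_rot: [3.138, -0.005, 0.192]
wrist_force: [-1.1, -0.7, -1.6]
finger_gap: 9.6
finger_force: 50.0
```

servo_tool(motion=[{"wx": 0,"wy": 0,"wz": 0,"dx": 0.12,"dy": -0.25,"dz": 0,"fingers": 1},{"wx": 0,"wy": 0,"wz": -0.01,"dx": 0.26,"dy": -0.5,"dz": 0,"fingers": 1},{"wx": 0,"wy": 0,"wz": -0.01,"dx": 0.39,"dy": -0.75,"dz": 0,"fingers": 1},{"wx": 0,"wy": 0,"wz": -0.016,"dx": 0.51,"dy": -0.96,"dz": 0,"fingers": 1}])

```text
clock: 29.2
eef_pos: [437.8, -36.9, 98.9]
eef_rot: [-3.141, 0.001, 0.224]
wrist_force: [-0.5, 0.2, -2.3]
finger_gap: 9.4
finger_force: 50.0
```

servo_tool(motion=[{"wx": 0,"wy": 0,"wz": 0,"dx": 0.13,"dy": -0.25,"dz": 0,"fingers": 1},{"wx": 0,"wy": 0,"wz": -0.01,"dx": 0.26,"dy": -0.5,"dz": 0,"fingers": 1},{"wx": 0,"wy": 0,"wz": -0.01,"dx": 0.4,"dy": -0.75,"dz": 0,"fingers": 1},{"wx": 0,"wy": 0,"wz": -0.016,"dx": 0.54,"dy": -0.94,"dz": 0,"fingers": 1}])

```text
clock: 29.6
eef_pos: [469.5, 66.9, 98.8]
eef_rot: [-3.141, 0.001, 0.257]
wrist_force: [0.6, -0.8, -0.9]
finger_gap: 9.6
finger_force: 50.0
```

servo_tool(motion=[{"wx": 0,"wy": 0,"wz": 0,"dx": 0.14,"dy": -0.25,"dz": 0,"fingers": 1},{"wx": 0,"wy": 0,"wz": -0.01,"dx": 0.28,"dy": -0.5,"dz": 0,"fingers": 1},{"wx": 0,"wy": 0,"wz": -0.01,"dx": 0.43,"dy": -0.75,"dz": 0,"fingers": 1},{"wx": 0,"wy": 0,"wz": -0.016,"dx": 0.57,"dy": -0.92,"dz": 0,"fingers": 1}])

```text
clock: 30.0
eef_pos: [501.3, 170.4, 98.7]
eef_rot: [-3.141, 0.001, 0.289]
wrist_force: [0.2, 0.2, 0.2]
finger_gap: 9.4
finger_force: 50.0
```

servo_tool(motion=[{"wx": 0,"wy": 0,"wz": 0,"dx": 0.2,"dy": -0.25,"dz": 0,"fingers": 1},{"wx": 0,"wy": 0,"wz": -0.01,"dx": 0.4,"dy": -0.5,"dz": 0,"fingers": 1},{"wx": 0,"wy": 0,"wz": -0.01,"dx": 0.6,"dy": -0.75,"dz": 0,"fingers": 1},{"wx": 0,"wy": 0,"wz": -0.016,"dx": 0.86,"dy": -0.9,"dz": 0,"fingers": 1},{"wx": 0,"wy": 0,"wz": -0.016,"dx": 0.86,"dy": -0.9,"dz": 0,"fingers": 1},{"wx": 0,"wy": 0,"wz": -0.016,"dx": 0.86,"dy": -0.9,"dz": 0,"fingers": 1},{"wx": 0,"wy": 0,"wz": -0.016,"dx": 0.86,"dy": -0.9,"dz": 0,"fingers": 1}])

```text
clock: 30.7
eef_pos: [558.0, 278.8, 98.9]
eef_rot: [3.141, 0.001, 0.319]
wrist_force: [-1.5, -1.1, -1.5]
finger_gap: 9.7
finger_force: 50.0
```

```bash
cat > cov.py <<'E'
from plan import *
# holder pose; tip is D above plate underside, plate centre at offset e along tool x
H=np.array([555,281.7,0.]);yw=.325;D=9.3
def wp(xl,zl,tilt,e=0.):
    """xl,zl: low edge bottom in holder frame, z above pocket floor"""
    c,s=np.cos(tilt),np.sin(tilt)
    x=xl+c*(38-e)-s*D; z=zl+s*(38-e)+c*D+20
    R=Ro.from_euler('z',yw); p=H+R.apply([x,0,z]); return (*np.round(p,2),yw,tilt)
E
python3 - <<'E'
from cov import *
s=read_state();print(s['clock'],s['eef_pos'],s['eef_rot'],s['finger_gap'])
t=.25
E1=plan([wp(-18,45,t),wp(-18,3,t),wp(-39,3,t),wp(-39,1.5,.0)])
Sc=camera('scene')
cv2.imwrite('pics/a5.png',cv2.resize(Sc['image'][110:230,290:430,::-1],None,fx=5,fy=5))
E
```

```text
30.7 [558.00959307 278.77256814  98.91921497] [3.14143426e+00 1.18069784e-03 3.19212482e-01] 9.733999332355685
(np.float64(570.65), np.float64(286.97), np.float64(83.41), 0.325, 0.25) dx 0.146 dy -0.038 dz 0.155 wx 0.000 wy 0.126 wz -0.003
(np.float64(570.65), np.float64(286.97), np.float64(41.41), 0.325, 0.25) dx -0.104 dy -0.001 dz 0.407 wx 0.000 wy -0.000 wz 0.000
(np.float64(550.75), np.float64(280.27), np.float64(41.41), 0.325, 0.25) dx -0.204 dy 0.000 dz -0.052 wx 0.000 wy -0.000 wz 0.000
(np.float64(554.05), np.float64(281.38), np.float64(30.8), 0.325, 0.0) dx 0.008 dy 0.000 dz 0.111 wx 0.000 wy -0.125 wz 0.000
```

View pics/a5.png

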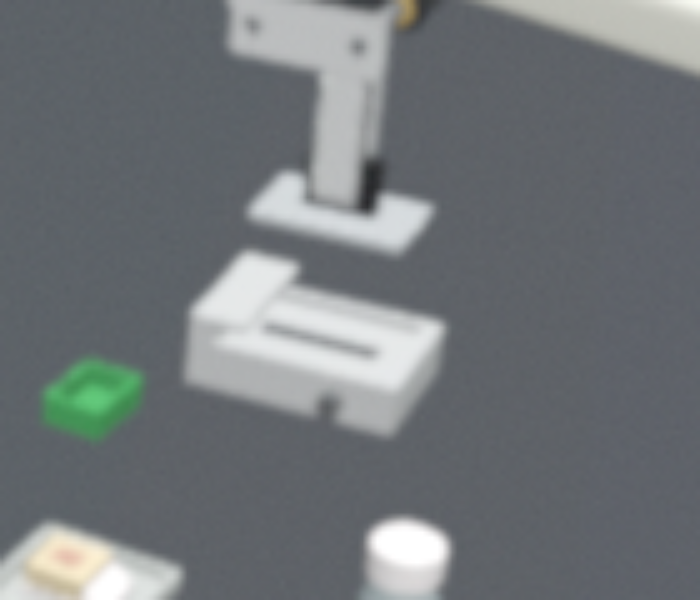

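```bash
python3 - <<'E'
from cov import *
from fit import M
s=read_state();p=np.array(s['eef_pos']);y=s['eef_rot'][2]
for n in ('scene','top'):
    P=camera(n);r=trace('cover',P)
    if not r: print(n,'none');continue
    m=r[0]['pixels'];ys,xs=np.where(m);k=xs.astype(float)
    print(n,round(r[0]['conf'],2),m.sum(),'cols',xs.min(),xs.max()+1,'rows',ys.min(),ys.max()+1)
    for e in (-5,0,5):
        R=Ro.from_euler('z',y);u=proj(P,p+R.apply(M['cover'][0]+[e,0,-9.3]))+.5
        print(e,'cols',u[:,0].min().round(1),u[:,0].max().round(1),'rows',u[:,1].min().round(1),u[:,1].max().round(1))
E
```

```text
scene 0.77 338 cols 340 376 rows 142 161
-5 cols 336.5 373.7 rows 144.3 161.1
0 cols 338.5 375.7 rows 144.7 161.6
5 cols 340.4 377.7 rows 145.2 162.1
top 0.82 548 cols 106 134 rows 143 184
-5 cols 100.5 136.9 rows 142.6 188.1
0 cols 99.8 136.2 rows 140.2 185.7
5 cols 99.1 135.5 rows 137.9 183.3
```

```bash
python3 - <<'E'
from cov import *
t=.25
plan([wp(-18,45,t,1.5)])
E
```

```text
(np.float64(569.28), np.float64(286.51), np.float64(83.04), 0.325, 0.25) dx 0.125 dy -0.037 dz 0.166 wx 0.000 wy 0.125 wz -0.003
```

servo_tool(motion=[{"wx": 0,"wy": 0.03,"wz": 0,"dx": 0.03,"dy": -0.01,"dz": 0.04,"fingers": 1},{"wx": 0,"wy": 0.06,"wz": 0,"dx": 0.06,"dy": -0.02,"dz": 0.08,"fingers": 1},{"wx": 0,"wy": 0.1,"wz": 0,"dx": 0.1,"dy": -0.03,"dz": 0.12,"fingers": 1},{"wx": 0,"wy": 0.125,"wz": -0.003,"dx": 0.125,"dy": -0.037,"dz": 0.166,"fingers": 1},{"wx": 0,"wy": 0.125,"wz": -0.003,"dx": 0.125,"dy": -0.037,"dz": 0.166,"fingers": 1},{"wx": 0,"wy": 0.125,"wz": -0.003,"dx": 0.125,"dy": -0.037,"dz": 0.166,"fingers": 1},{"wx": 0,"wy": 0.125,"wz": -0.003,"dx": 0.125,"dy": -0.037,"dz": 0.166,"fingers": 1},{"wx": 0,"wy": 0.125,"wz": -0.003,"dx": 0.125,"dy": -0.037,"dz": 0.166,"fingers": 1}])

```text
clock: 31.75
eef_pos: [569.6, 287.0, 83.1]
eef_rot: [3.141, -0.25, 0.326]
wrist_force: [0.2, 0.5, -1.4]
finger_gap: 9.9
finger_force: 50.0
```

```bash
python3 - <<'E'
from cov import *
s=read_state();print(s['clock'],s['eef_pos'],s['eef_rot'],s['finger_gap'])
t=.25
plan([wp(-18,15,t,1.5),wp(-18,3,t,1.5),wp(-39,3,t,1.5)])
Sc=camera('scene')
cv2.imwrite('pics/a6.png',cv2.resize(Sc['image'][110:230,290:430,::-1],None,fx=5,fy=5))
E
```

```text
31.75 [569.61908306 286.97096024  83.13759067] [ 3.14083215 -0.24984501  0.32574568] 9.85715213545027
(np.float64(569.28), np.float64(286.51), np.float64(53.04), 0.325, 0.25) dx -0.079 dy 0.003 dz 0.290 wx 0.000 wy 0.000 wz 0.000
(np.float64(569.28), np.float64(286.51), np.float64(41.04), 0.325, 0.25) dx -0.030 dy -0.000 dz 0.117 wx 0.000 wy 0.000 wz 0.000
(np.float64(549.38), np.float64(279.8), np.float64(41.04), 0.325, 0.25) dx -0.203 dy -0.000 dz -0.052 wx 0.000 wy 0.000 wz 0.000
```

View pics/a6.png

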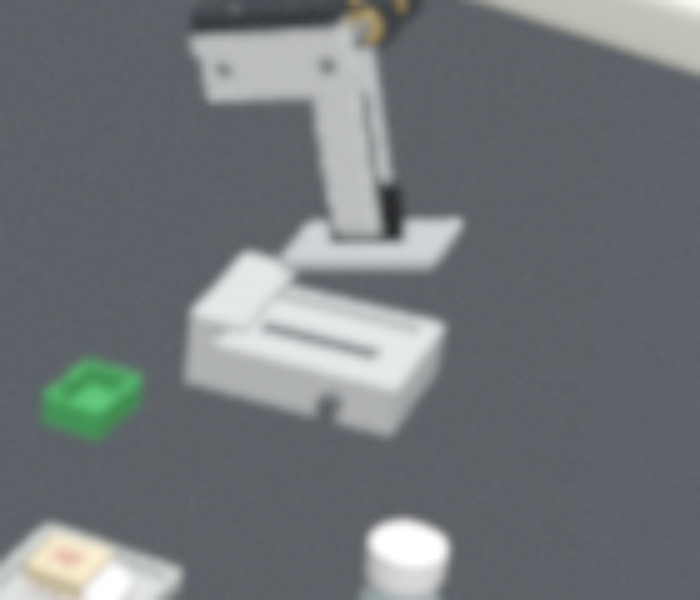

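servo_tool(motion=[{"wx": 0,"wy": 0,"wz": 0,"dx": -0.025,"dy": 0,"dz": 0.1,"fingers": 1},{"wx": 0,"wy": 0,"wz": 0,"dx": -0.055,"dy": 0,"dz": 0.2,"fingers": 1},{"wx": 0,"wy": 0,"wz": 0,"dx": -0.08,"dy": 0,"dz": 0.29,"fingers": 1},{"wx": 0,"wy": 0,"wz": 0,"dx": -0.095,"dy": 0,"dz": 0.35,"fingers": 1},{"wx": 0,"wy": 0,"wz": 0,"dx": -0.108,"dy": 0,"dz": 0.405,"fingers": 1},{"wx": 0,"wy": 0,"wz": 0,"dx": -0.108,"dy": 0,"dz": 0.405,"fingers": 1},{"wx": 0,"wy": 0,"wz": 0,"dx": -0.108,"dy": 0,"dz": 0.405,"fingers": 1}])

```text
clock: 32.5
eef_pos: [569.0, 286.8, 41.0]
eef_rot: [3.141, -0.25, 0.326]
wrist_force: [-0.4, 0.2, -1.0]
finger_gap: 9.7
finger_force: 50.0
```

```bash
python3 - <<'E'
from cov import *
s=read_state();print(s['clock'],s['eef_pos'],s['eef_rot'],s['wrist_force'],s['finger_gap'])
t=.25
plan([wp(-39,3,t,1.5),wp(-39,1,0,1.5)])
E
```

```text
32.5 [568.98797846 286.82821309  41.04225211] [ 3.14083726 -0.25016076  0.32590663] [-0.42313307  0.19004863 -0.95198065] 9.665974835006832
(np.float64(549.38), np.float64(279.8), np.float64(41.04), 0.325, 0.25) dx -0.202 dy 0.004 dz -0.052 wx 0.000 wy -0.000 wz 0.000
(np.float64(552.63), np.float64(280.9), np.float64(30.3), 0.325, 0) dx 0.007 dy -0.000 dz 0.113 wx 0.000 wy -0.125 wz 0.000
```

No contact so far, so I slide in under the lip.

servo_tool(motion=[{"wx": 0,"wy": 0,"wz": 0,"dx": -0.04,"dy": 0,"dz": -0.01,"fingers": 1},{"wx": 0,"wy": 0,"wz": 0,"dx": -0.08,"dy": 0,"dz": -0.02,"fingers": 1},{"wx": 0,"wy": 0,"wz": 0,"dx": -0.12,"dy": 0,"dz": -0.03,"fingers": 1},{"wx": 0,"wy": 0,"wz": 0,"dx": -0.16,"dy": 0,"dz": -0.04,"fingers": 1},{"wx": 0,"wy": 0,"wz": 0,"dx": -0.2,"dy": 0,"dz": -0.05,"fingers": 1},{"wx": 0,"wy": 0,"wz": 0,"dx": -0.2,"dy": 0,"dz": -0.05,"fingers": 1},{"wx": 0,"wy": 0,"wz": 0,"dx": -0.2,"dy": 0,"dz": -0.05,"fingers": 1}])

```text
clock: 33.2
eef_pos: [549.4, 280.2, 40.9]
eef_rot: [3.141, -0.25, 0.326]
wrist_force: [-0.2, 0.2, -1.3]
finger_gap: 9.9
finger_force: 50.0
```

```bash
python3 - <<'E'
from cov import *
s=read_state();print(s['clock'],s['eef_pos'],s['eef_rot'],s['wrist_force'],s['finger_gap'])
plan([wp(-39,2,.12,1.5),wp(-39,.8,0,1.5)]);plan([wp(-39,.8,0,1.5)])
Sc=camera('scene')
cv2.imwrite('pics/a7.png',cv2.resize(Sc['image'][130:220,300:410,::-1],None,fx=6,fy=6))
E
```

```text
33.2 [549.36729945 280.19841838  40.9455863 ] [ 3.14085277 -0.25014582  0.3258919 ] [-0.19676903  0.17616458 -1.25044837] 9.873011958217473
(np.float64(551.33), np.float64(280.46), np.float64(35.6), 0.325, 0.12) dx 0.006 dy 0.004 dz 0.057 wx 0.000 wy -0.065 wz 0.000
(np.float64(552.63), np.float64(280.9), np.float64(30.1), 0.325, 0) dx 0.007 dy -0.000 dz 0.056 wx 0.000 wy -0.060 wz 0.000
(np.float64(552.63), np.float64(280.9), np.float64(30.1), 0.325, 0) dx 0.005 dy 0.004 dz 0.113 wx 0.000 wy -0.125 wz 0.000
```

View pics/a7.png

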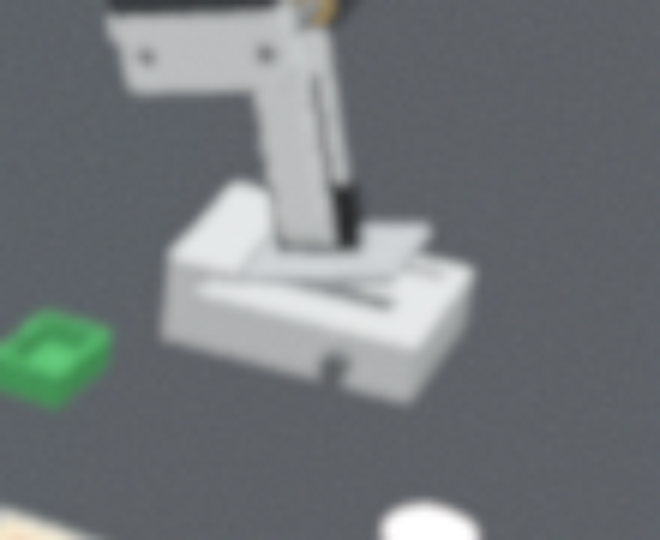

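The low edge is under the lip with no contact force, and the far end (px ~430,235 in the crop) is raised. I lower it flat now.

servo_tool(motion=[{"wx": 0,"wy": -0.02,"wz": 0,"dx": 0.002,"dy": 0,"dz": 0.018,"fingers": 1},{"wx": 0,"wy": -0.04,"wz": 0,"dx": 0.004,"dy": 0.001,"dz": 0.035,"fingers": 1},{"wx": 0,"wy": -0.065,"wz": 0,"dx": 0.006,"dy": 0.002,"dz": 0.057,"fingers": 1},{"wx": 0,"wy": -0.085,"wz": 0,"dx": 0.006,"dy": 0.003,"dz": 0.076,"fingers": 1},{"wx": 0,"wy": -0.105,"wz": 0,"dx": 0.006,"dy": 0.004,"dz": 0.095,"fingers": 1},{"wx": 0,"wy": -0.125,"wz": 0,"dx": 0.005,"dy": 0.004,"dz": 0.113,"fingers": 1},{"wx": 0,"wy": -0.125,"wz": 0,"dx": 0.005,"dy": 0.004,"dz": 0.113,"fingers": 1},{"wx": 0,"wy": -0.125,"wz": 0,"dx": 0.005,"dy": 0.004,"dz": 0.113,"fingers": 1}])

```text
clock: 34.05
eef_pos: [552.6, 280.8, 29.7]
eef_rot: [3.141, -0.001, 0.326]
wrist_force: [0.4, -0.7, -1.2]
finger_gap: 9.8
finger_force: 50.0
```

```bash
python3 - <<'E'
from cov import *
s=read_state();print(s['clock'],s['eef_pos'],s['eef_rot'],s['wrist_force'],s['finger_gap'])
E
```

```text
34.05 [552.62993162 280.83528644  29.74138916] [ 3.14079248e+00 -7.64300182e-04  3.25699165e-01] [ 0.43091569 -0.72484556 -1.19940112] 9.81314665316907
```

servo_tool(motion=[{"wx": 0,"wy": 0,"wz": 0,"dx": 0,"dy": 0,"dz": 0.005,"fingers": 1},{"wx": 0,"wy": 0,"wz": 0,"dx": 0,"dy": 0,"dz": 0.005,"fingers": 1},{"wx": 0,"wy": 0,"wz": 0,"dx": 0,"dy": 0,"dz": 0.005,"fingers": 0.4},{"wx": 0,"wy": 0,"wz": 0,"dx": 0,"dy": 0,"dz": 0.005,"fingers": 0.4},{"wx": 0,"wy": 0,"wz": 0,"dx": 0,"dy": 0,"dz": 0.005,"fingers": 0.4},{"wx": 0,"wy": 0,"wz": 0,"dx": 0,"dy": 0,"dz": 0.005,"fingers": 0.4},{"wx": 0,"wy": 0,"wz": 0,"dx": 0,"dy": 0,"dz": -0.2,"fingers": 0.4},{"wx": 0,"wy": 0,"wz": 0,"dx": 0,"dy": 0,"dz": -0.5,"fingers": 0.4},{"wx": 0,"wy": 0,"wz": 0,"dx": 0,"dy": 0,"dz": -0.9,"fingers": 0.4},{"wx": 0,"wy": 0,"wz": 0,"dx": 0,"dy": 0,"dz": -0.9,"fingers": 0.4}])

```text
clock: 35.05
eef_pos: [554.6, 281.8, 125.6]
eef_rot: [3.142, -0.009, 0.326]
wrist_force: [0.2, 0.1, 1.0]
finger_gap: 28.0
finger_force: 0.0
```

servo_tool(motion=[{"wx": 0,"wy": 0,"wz": 0,"dx": -0.3,"dy": 0,"dz": -0.3,"fingers": 0.4},{"wx": 0,"wy": 0,"wz": 0,"dx": -0.6,"dy": 0,"dz": -0.6,"fingers": 0.4},{"wx": 0,"wy": 0,"wz": 0,"dx": -0.9,"dy": 0,"dz": -0.9,"fingers": 0.4},{"wx": 0,"wy": 0,"wz": 0,"dx": -0.9,"dy": 0,"dz": -0.9,"fingers": 0.4},{"wx": 0,"wy": 0,"wz": 0,"dx": -0.9,"dy": 0,"dz": -0.9,"fingers": 0.4}])

```text
clock: 35.55
eef_pos: [467.3, 252.2, 210.3]
eef_rot: [3.141, -0.001, 0.326]
wrist_force: [0.6, 0.2, -0.9]
finger_gap: 28.1
finger_force: 0.0
```

```bash
python3 - <<'E'
from fit import *
np.set_printoptions(precision=3,suppress=True)
s=read_state();print(s['clock'],s['eef_pos'],s['finger_gap'])
T=camera('top');Sc=camera('scene')
cv2.imwrite('pics/b1.png',cv2.resize(Sc['image'][130:310,90:410,::-1],None,fx=2.4,fy=2.4))
cv2.imwrite('pics/b2.png',cv2.resize(Sc['image'][140:220,310:400,::-1],None,fx=7,fy=7))
for n,P in(('t',T),('s',Sc)):
  for d in trace('cover',P)[:1]: print(n,d['conf'],d['location'],proj(P,[[555,281.7,25],[555,281.7,53]]))
E
```

```text
35.55 [467.304 252.247 210.323] 28.1172739699052
t 0.59 [134.4, 168.2] [[128.369 171.73 ]
 [123.418 168.652]]
s 0.65 [354.9, 174.6] [[353.473 176.192]
 [354.669 166.156]]
```

View pics/b1.png

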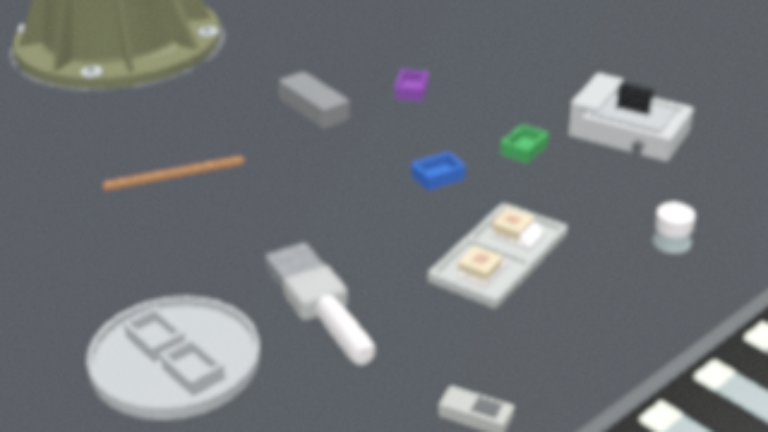

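View pics/b2.png

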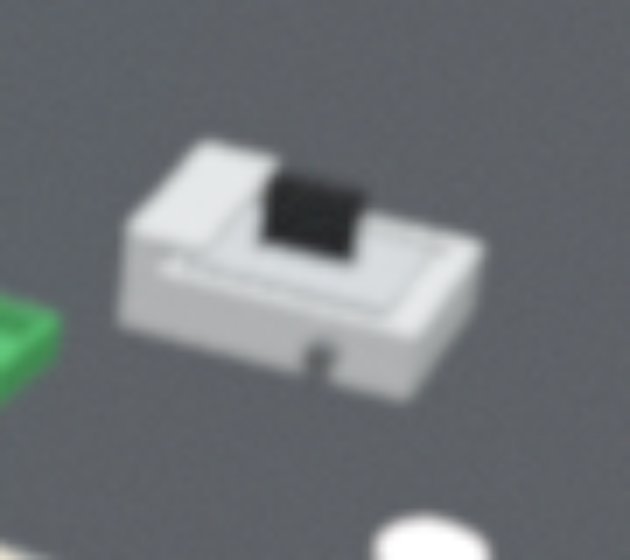

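The plate lies flat in the pocket under the lip. The blocks sit one per bay and the moulds side by side in the dish. I check the rib position numerically, then hand in.

```bash
python3 - <<'E'
from fit import *
P=camera('scene')
I=P['image'][140:220,320:390].max(2)<75
n,l,st,ce=cv2.connectedComponentsWithStats(I.astype(np.uint8))
k=1+st[1:,4].argmax();c=ce[k]+[320,140];print(c,st[k])
R=Ro.from_euler('z',.325)
for z in (18,20,22):
  for x in (-6,0,6):
    b=R.apply(M['cover'][1]+[x,0,z])+[555,281.7,0]; u=proj(P,b)
    m=np.zeros((384,512),np.uint8);cv2.fillConvexPoly(m,cv2.convexHull(u.astype(np.float32)).astype(int),1)
    q=cv2.moments(m);print(z,x,q['m10']/q['m00'],q['m01']/q['m00'])
E
```

```text
[354.12068966 170.04310345] [ 28  25  14  11 116]
18 -6 350.9852941176471 170.7058823529412
18 0 353.2857142857143 171.4147465437788
18 6 356.0 172.0
20 -6 351.3301886792453 170.18867924528303
20 0 353.70754716981133 170.81603773584905
20 6 356.0780487804878 171.26829268292684
22 -6 351.2857142857143 169.4147465437788
22 0 353.7181818181818 170.0681818181818
22 6 356.0047393364929 170.46919431279622
```

```bash
python3 -c "
from cell import *
print(sign_off())"
```

```text
the job is handed in; nothing more can be done
None
```

I placed both blocks in the tray bays, both moulds in the dish and the cover plate flat in its pocket under the lip, let go of everything and handed the job in at about 36 s; the last pictures looked right, but no verdict came back.

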